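# Brush out the hall lantern and test its lamp cap

## Robot

A 6-joint arm with a two-finger parallel gripper is mounted at the origin on the work surface. World frame = base frame: x ahead of the robot, y to its left, z up, the work surface at z = 0. Lengths are in m, angles in rad, forces in N, time in s.
With the tool pointing down it reaches from about 0.225 to 0.875 m from the base axis. Payload 3.4 kg.
Tool frame: the origin (TCP) lies at the very end of the fingers, on their centre line; the grasp point (between the pads) lies manip.pinch_z behind it (manip.pinch_z is the distance from the TCP to the grasp point, in m); z points along the fingers, y is the direction in which the jaws open and shut (so a half turn about z gives the same grasp; the last joint's range is limited). The gripper opens to 85 mm and grips with 20 to 120 N. Pads are 22 mm wide; open, the fingers measure 114 mm over their backs; the gripper's body (76 mm by 85 mm) begins 54 mm behind the grasp point. The pads swing forward as they close: fully open they stand 13 mm farther back than shut.
Start: joints at [-1.261, 0.276, 1.505, -0, 1.361, -0.121], TCP at [0.24, -0.522, 0.231] pointing down, gripper open.
Joint ranges: [-2.89, 2.89], [-0.75, 2.08], [0.22, 2.7], [-1.18, 4.32], [0.11, 2.71], [-2.7, 2.7]. Speed limits (rad/s): [2.57, 2.57, 3.14, 3.14, 3.14, 3.14].

## Interface

Orientations are given as a unit quaternion [w, x, y, z].
In Python, from rig import manip, imaging, workorder gives the robot as it stands.
- The arm moves only by the tool apply_moves, never from a script. Its argument "moves" is one flat list of numbers, 7 for each row, row after row: the finger opening in m, from 0 to 0.0854, then the shift along the tool's x, y, z in m, then the turn, a rotation vector about the tool's x, y, z in rad. In form: [jaw, tx, ty, tz, rx, ry, rz, jaw, tx, ty, tz, rx, ry, rz, ...]. A call has exactly 8 rows; each row shifts and turns the pose as measured when the row begins, along the tool's axes as they then stand; what a row does not reach is not made up. A row lasts 1/12 s, in which the tool goes at most 41.7 mm and 7.16 degrees, less where a joint would pass 70% of its speed; a pose out of reach is approached as far as the arm can. A call with a gripper value outside its range is refused whole. The fingers move at their own pace and stop on an object; "newtons" is the grip in N (left out, the last holds). Time passes only in rows, so rows that do not move let the fingers close, or fill a call up. It gives the time, the measured TCP pose, the force and the opening at its end, in the units of the state.
- manip.get_state(): the state, without advancing time (a new reading comes with each control period).
- imaging.get_image(name): name is "side" or "top" or "wrist"; returns a dict with "image" (384x512x3 uint8, red, green, blue), "range_z" (384x512 float32, m along the optical axis (not along the pixel's ray), 0 where there is no reading), "fx", "fy", "cx", "cy" (pixels), "R" (3x3) and "t" (3): a world point X has camera coordinates R X + t. Camera axes: x right, y down, z forward; pixel columns grow to the right and rows downward; lengths in m; the calibration is good to about 2 mm. A picture is of the moment at which its call begins.
- workorder.sign_off(): hands the job in, once; it reports no verdict.
The state is a dict: "clock": time; "qpos": joint angles; "qd": joint speeds; "effort": joint torques, N m; "position": TCP position; "ee_rot": TCP orientation; "contact_force": force on the tool from outside, world axes, zero at the start; "moment": the same for the moment, N m; "width": finger opening in m.
Only numpy, scipy, OpenCV 4.12 (cv2) and the standard library are available. Lean on these libraries where they do the work, as an engineer would, in place of code of your own. Each camera call takes 0.05 s, during which the arm holds its last target.

## Task

Clean and test the hall lantern: take the brush out of its stoneware crock, run it down inside the lantern's glass and up to the collar twice, from near the bottom each time, and stand it back in the crock. Then lower the lamp cap fully into the lantern's collar and turn it clockwise only half of the way to its lock click, to the single pip where the sprung test contact is made, without ever letting it click. Finish while still gripping the cap and holding it there against its spring, fully down, so that I can look at the light; leave everything else on the table where it stands.

Things in the scene. Friction and masses are not known exactly. Their poses are not given: they have to be found in the camera images.
- lantern: Hall lantern, fixed. Bare metal base disc (radius 58 mm, 18 high), glass tube (inner radius 30, outer 33.5 mm) from 18 to 126 mm above the table, metal collar on top (outer radius 44 mm, 124 to 150 mm high), thin guard rods, a wire bail hanging on its +x side. Origin: centre of the underside, on the table; z up. The collar's two entry slots lie on its +x and -x sides.
- lantern_mouth (a point): Centre of the collar's mouth, on its top face, 150 mm above the table, axes as lantern. Bore of radius 26 mm with two open slots for the cap's lugs along +x and -x, 12 mm wide at the bore, 16 mm at their outer end (radius 35 mm). Below the 5 mm thick top plate runs the lugs' track: clockwise only, seen from above; walls stop the cap the other way.
- lantern_pip (a point): Single brass pip on the collar's rim, 40.5 mm from the axis, marking the half-way (test) position: the cap's wing turned 42 degrees clockwise from the slots points at it. The same pip is on the opposite side. A short brass line marks each slot (0 degrees). From 10 degrees on a spring ring pushes the lugs back, with 0.13 N m at half-way: let go, the cap springs back.
- lantern_lock (a point): Middle of the twin brass pips on the collar's rim, 40.5 mm from the axis, marking the lock, 84 degrees clockwise from the slots (also on the opposite side). The ball detents are first felt at about 55 degrees; then the cap clicks in. Not to be reached.
- lantern_floor (a point): Centre of the floor inside the lantern's glass, 18 mm above the table.
- cap_wing (a point): Lamp cap, loose, about 200 g, standing on the table. This point: on its axis, centre of the upright wing grip, 49 mm above the cap's underside; z up. The wing is a bar 56 mm long (x), 14 mm thick (y), from 36 to 62 mm above the underside. The lugs lie in line with the wing. Fully down in the collar this point is 19 mm above lantern_mouth, with 2.5 mm of play in height once turned.
- cap: Same lamp cap: origin at the centre of its underside, x along the wing, z up. Flange of radius 36 mm, 30 to 36 mm up, comes to rest on the collar's top. Below it a plug of radius 24 mm (lowest 12 mm: white lamp puck, radius 20). Two lugs along +x and -x, 8 mm wide, out to radius 32 mm, 17.5 to 22.5 mm up. It enters with x along the lantern's x, either way round.
- brush_grip (a point): Lamp-glass brush, loose, about 70 g, 212 mm long, standing upright in the crock, bristles down. This point: on the axis of its round wooden handle (14 mm diameter, 100 to 212 mm above the foot), 170 mm above the foot; z up along the handle.
- brush_foot (a point): The bristle end of the brush: centre of its flat foot. Bristle head: 40 mm long from the foot, 49 mm across the soft bristle tips, of which only a core 34 mm across is solid; above it a thin wire stem.
- brush: The same brush; origin at the foot, z along the handle.
- crock: Narrow ridged white stoneware crock, loose, 0.8 kg, 95 mm high, outer radius 34 mm, inner radius 26 mm, inner floor 8 mm above the table. Origin: centre of its underside. The brush may lean a little in it.
- crock_in (a point): Centre of the crock's inner floor.
- flask_tall_mid (a point): Bystander: tall white stoneware flask, 182 mm high, radius 43 mm; point half-way up its axis.
- flask_small_mid (a point): Bystander: smaller white stoneware flask, 139 mm high, radius 38 mm; point half-way up.
- flask_ridged_mid (a point): Bystander: squat ridged flask with a thin neck, 120 mm high, radius 43 mm; point half-way up.
- striped_box_mid (a point): Bystander: striped box 60 x 90 x 45 mm (x, y, z); its centre.
- key_bowl_mid (a point): Bystander: stoneware bowl with keys, radius 48 mm, 34 mm high; point half-way up.
- candle_mid (a point): Bystander: cream pillar candle, radius 27 mm, 55 mm high; its centre.
- bell_mid (a point): Bystander: brass hand bell, radius 26 mm, 68 mm high; point half-way up.
Mind the look-alikes: they are no part of the job. Leave any purple look-alike of the crock alone.

How it is judged:
By the outcome, as a careful person would: the job done as asked, in the order asked, and still so for the second after the job is handed in, while the arm keeps its last pose, push and grip.
It also fails if it takes over 66 s, if anything falls off the work surface, if the arm or the gripper's body presses on something with over 40 N, if the wrist force passes 120 N, or if a joint passes its speed limit or range.

## Working session

There is one attempt and no reset: what is moved stays moved. The work goes in short steps, Python scripts to look and compute and a tool call to move; the robot and the scene stay as the last step left them, time stands still between calls to the robot, and variables do not carry over. Pictures are saved under pics/ and viewed, and the job is handed in when it is done.

Besides the shell and the picture viewer there is one more tool, called after ">>>" by a JSON object that holds its "op" and its "data". apply_moves: Moves the arm, as the interface text tells. Its arguments: {"type":"object","properties":{"moves":{"type":"array"},"newtons":{"type":"number"}},"required":["moves"]}

```bash
ls; mkdir -p pics
cat > h.py <<'E'
import numpy as np, cv2
from rig import manip, imaging, workorder
def grab(n,tag):
    d=imaging.get_image(n); np.savez('pics/%s.npz'%tag,**{k:np.asarray(v) for k,v in d.items()})
    cv2.imwrite('pics/%s.png'%tag,d['image'][:,:,::-1]); return d
def load(tag): 
    z=np.load('pics/%s.npz'%tag); return {k:z[k] for k in z.files}
def plane(d,u,v,h):
    r=np.array([(u-d['cx'])/d['fx'],(v-d['cy'])/d['fy'],1.]); R,t=d['R'],d['t']
    c=-R.T@t; w=R.T@r; return c+w*(h-c[2])/w[2]
def pt(d,u,v):
    z=d['range_z'][int(v),int(u)]
    return d['R'].T@(z*np.array([(u-d['cx'])/d['fx'],(v-d['cy'])/d['fy'],1.])-d['t'])
def cloud(d):
    z=d['range_z']; v,u=np.mgrid[:z.shape[0],:z.shape[1]]
    p=np.stack([(u-d['cx'])/d['fx']*z,(v-d['cy'])/d['fy']*z,z],-1)
    P=(p-d['t'])@d['R']; P[z==0]=np.nan; return P
def proj(d,X):
    c=d['R']@np.asarray(X)+d['t']; return d['fx']*c[0]/c[2]+d['cx'],d['fy']*c[1]/c[2]+d['cy']
E
python3 - <<'E'
from h import *
print(manip.get_state(), manip.pinch_z)
for n in ['side','top','wrist']:
    d=grab(n,n+'0'); print(n,d['fx'],d['cx'],-d['R'].T@d['t'],d['R'].tolist())
E
```

```text
pics
{'clock': 0.0, 'qpos': array([-1.26101999e+00,  2.76612519e-01,  1.50615948e+00,  1.19022860e-05,
        1.36065360e+00, -1.21011698e-01]), 'qd': array([-8.47292015e-04,  2.24501792e-04,  9.91676078e-06,  5.86005319e-04,
       -3.63884905e-05,  1.56251234e-03]), 'effort': array([ 1.72419863e-03, -4.16768146e+01, -2.45802426e+01,  5.51805385e-05,
        1.08119583e-02, -2.30522289e-06]), 'position': array([ 0.23994472, -0.52196758,  0.2304192 ]), 'ee_rot': array([-9.12944629e-04,  9.76892112e-01,  2.13731048e-01, -8.05775014e-05]), 'contact_force': array([ 0.07355566, -0.26190359,  0.32482359]), 'moment': array([ 0.00668065,  0.04497893, -0.02323385]), 'width': 0.08537631210946998} 0.0187
side 434.0276562889648 262.9952095691229 [ 0.35033553 -0.63814912  0.90296209] [[0.9223788199468912, -0.38622896017466324, -0.006671044579290052], [-0.2987836303282748, -0.7023861084180609, -0.6460511566038626], [0.2448380173936175, 0.5978971023710772, -0.7632649606886408]]
top 356.5675571585736 262.4889003321803 [ 0.51792229 -0.00972107  0.8911616 ] [[-0.005015045403118307, -0.9999866814128415, -0.0012191458225854976], [-0.9942696835285644, 0.0051165541376561145, -0.10677835590495378], [0.10678317159371702, 0.0006766614282635806, -0.9942821010124331]]
wrist 296.26100601699375 255.9971463571767 [ 0.30336925 -0.49298839  0.37282316] [[0.4167373596338994, -0.9090228446538039, -0.002727816503144617], [-0.8741513232291618, -0.4015702893234256, 0.2731314094523159], [-0.24937810084703582, -0.11143953800249325, -0.9619728645797238]]
```

View pics/side0.png

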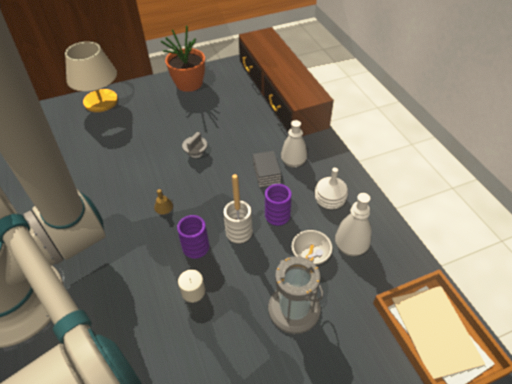

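View pics/top0.png

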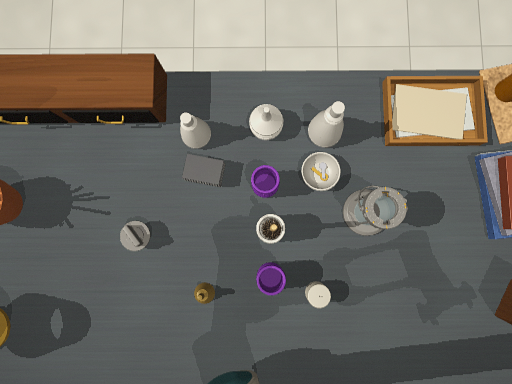

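View pics/wrist0.png

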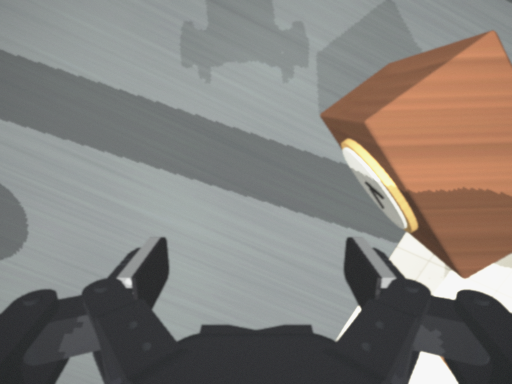

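The crock with the brush is white: top (271,228), side (238,220). Its purple look-alikes are at top (265,180) and (271,279). The cap is the grey disc with a bar at top (135,236), and the lantern is at top (385,208). I'll enlarge these to confirm and measure them.

Run:
```python
from h import *
t=cv2.imread('pics/top0.png'); s=cv2.imread('pics/side0.png')
f=lambda im,u,v,w,h:cv2.resize(im[v-h//2:v+h//2,u-w//2:u+w//2],(400,300),interpolation=cv2.INTER_CUBIC)
cv2.imwrite('pics/crop1.png',np.vstack([np.hstack([f(t,271,228,80,60),f(s,238,205,120,90)]),np.hstack([f(t,135,236,64,48),f(t,380,208,96,72)])]))
d=load('top0');P=cloud(d)
for n,(u,v) in dict(brushtop=(273,227),crockrim=(271,241),cap=(135,236),collar=(385,208)).items(): print(n,pt(d,u,v))
# dims by cloud: region analysis
def reg(u,v,r,z0,z1):
    Q=P[v-r:v+r,u-r:u+r].reshape(-1,3); Q=Q[(Q[:,2]>z0)&(Q[:,2]<z1)]; return Q
def fitc(Q):
    c,r=cv2.minEnclosingCircle(Q[:,:2].astype(np.float32)); return c,r,len(Q)
print('collar',fitc(reg(385,208,26,.143,.158)))
print('crockrim',fitc(reg(271,228,18,.088,.102)))
print('capflange',fitc(reg(135,236,22,.030,.042)))
Q=reg(135,236,22,.055,.07); print('wing',cv2.minAreaRect(Q[:,:2].astype(np.float32)),len(Q),Q[:,2].mean())
Q=reg(272,227,14,.15,.23);print('brush',Q.mean(0),np.nanmax(Q,0),len(Q))
```

```text
brushtop [ 0.53462235 -0.02868638  0.22086819]
crockrim [ 0.51792229 -0.00972107  0.8911616 ]
cap [0.51943859 0.28651584 0.06106704]
collar [ 0.58140415 -0.29453423  0.06205626]
collar ((0.5760142207145691, -0.26562178134918213), 0.04799122363328934, 908)
crockrim ((0.5360405445098877, -0.026204107329249382), 0.0320204496383667, 226)
capflange ((0.5211648941040039, 0.29657989740371704), 0.03602871298789978, 521)
wing ((0.5208560824394226, 0.29641222953796387), (0.05551604926586151, 0.01457180455327034), 38.64175796508789) 157 0.060866601774310275
brush [ 0.53529712 -0.02942936  0.21348871] [ 0.54237136 -0.02331134  0.22158625] 47
```

View pics/crop1.png

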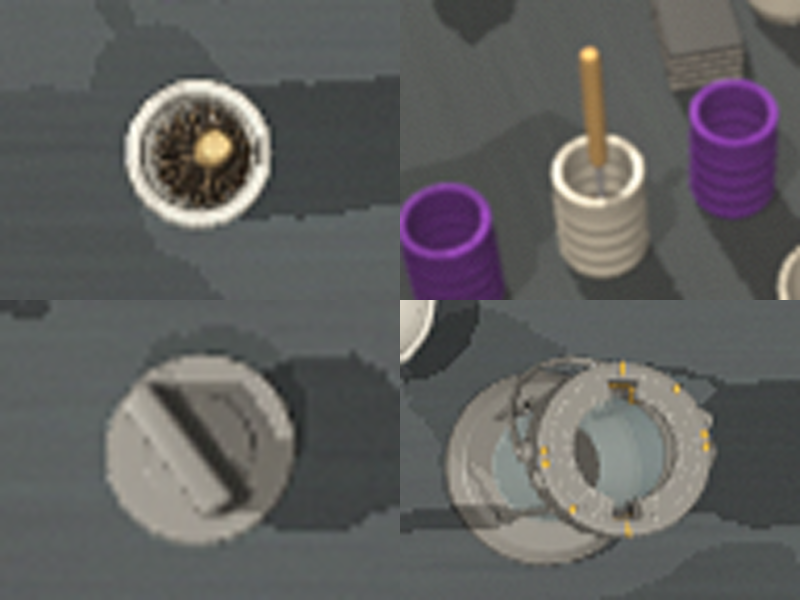

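The enlarged crop confirms them: white crock with the wooden-handled brush, cap with its wing running diagonally, and collar with slot lines at top and bottom, single pips at upper right and lower left, and twin pips at the sides. Next come the collar's centre and slot angle from the brass marks, and the exact brush line.

Run:
```python
from h import *
for tag,(u,v,r) in dict(top0=(385,208,26),side0=(298,277,32)).items():
    d=load(tag); im=d['image'][v-r:v+r,u-r:u+r].astype(int)
    sat=im[...,0]-im[...,2]; m=(sat>50).astype(np.uint8)
    n,l,st,c=cv2.connectedComponentsWithStats(m,connectivity=8)
    pts=[]
    for i in range(1,n):
        w=(sat*(l==i)).astype(float); vv,uu=np.mgrid[:2*r,:2*r]
        U=(w*uu).sum()/w.sum()+u-r; V=(w*vv).sum()/w.sum()+v-r
        p=plane(d,U,V,.1505); pts.append(p); print(tag,round(U,1),round(V,1),st[i,4],p[:2].round(4), np.hypot(*(p[:2]-[.5755,-.265])).round(4),np.degrees(np.arctan2(p[1]+.265,p[0]-.5755)).round(1))
# collar ring: points near top plane with circle fit of outer edge (mask from z)
d=load('top0');P=cloud(d);Q=P[182:234,359:411].reshape(-1,3);Q=Q[(Q[:,2]>.147)&(Q[:,2]<.154)]
from scipy.optimize import least_squares
c=Q[:,:2].mean(0)
for k in range(5):
    rr=np.hypot(*(Q[:,:2]-c).T); a=np.arctan2(*(Q[:,:2]-c).T[::-1])
    E=[];I=[]
    for b in np.linspace(-np.pi,np.pi,48,endpoint=False):
        s=(a>=b)&(a<b+2*np.pi/48)&(rr<.047)
        if s.sum()>2: E.append(Q[s][np.argmax(rr[s]),:2]); I.append(Q[s][np.argmin(rr[s]),:2])
    E=np.array(E)
    s=least_squares(lambda p:np.hypot(E[:,0]-p[0],E[:,1]-p[1])-p[2],[*c,.043],loss='soft_l1',f_scale=.001); c=s.x[:2]
print('outer',s.x, 'z',np.median(Q[:,2]))
# inner 
I=np.array(I);s=least_squares(lambda p:np.hypot(I[:,0]-p[0],I[:,1]-p[1])-p[2],[*c,.026],loss='soft_l1',f_scale=.001);print('inner',s.x)
# side view cross-checks
d=load('side0');im=d['image'].astype(int)
for nm,X in dict(brush=(.5353,-.0294,.212),cap=(.5209,.2964,.062),collar=(.5755,-.265,.15),crock=(.536,-.0262,.095)).items(): print(nm,np.round(proj(d,X),1))
P=cloud(d); Q=P[172:222,225:250].reshape(-1,3); col=im[172:222,225:250].reshape(-1,3)
s=(Q[:,2]>.1)&(col[:,0]-col[:,2]>50); Q=Q[s]
for z in np.arange(.1,.22,.02):
    q=Q[(Q[:,2]>z)&(Q[:,2]<z+.02)]; print('handle',len(q),q.mean(0).round(4))
c=-d['R'].T@d['t'];print('view',c)
Q=P[195:245,215:260].reshape(-1,3);Q=Q[(Q[:,2]>.088)&(Q[:,2]<.1)];col=None
print('crock side',cv2.minEnclosingCircle(Q[:,:2].astype(np.float32)))
Q=P[125:165,175:215].reshape(-1,3);q=Q[(Q[:,2]>.056)&(Q[:,2]<.07)];print('wing side',cv2.minAreaRect(q[:,:2].astype(np.float32)))
```

```text
top0 385.0 188.0 3 [ 0.6167 -0.2659] 0.0412 -1.3
top0 385.5 193.2 9 [ 0.6056 -0.2665] 0.0301 -2.8
top0 397.8 192.9 4 [ 0.6061 -0.2923] 0.041 -41.8
top0 404.5 203.6 4 [ 0.5836 -0.3053] 0.0411 -78.6
top0 366.2 207.7 3 [ 0.5755 -0.225 ] 0.04 90.0
top0 404.9 206.8 4 [ 0.5769 -0.3056] 0.0406 -88.1
top0 366.5 210.7 4 [ 0.5693 -0.2254] 0.0401 98.9
top0 372.8 221.7 3 [ 0.5464 -0.2378] 0.0399 136.9
top0 386.3 226.7 6 [ 0.5357 -0.2651] 0.0398 -179.8
side0 310.0 252.1 82 [ 0.6209 -0.2277] 0.0588 39.4
side0 286.9 259.0 11 [ 0.5705 -0.2241] 0.0412 96.9
side0 277.9 268.5 6 [ 0.545  -0.2371] 0.0414 137.5
side0 315.7 267.7 8 [ 0.6149 -0.2647] 0.0394 0.5
side0 311.0 271.5 2 [ 0.6023 -0.2687] 0.0271 -8.0
side0 282.5 279.5 4 [ 0.5432 -0.263 ] 0.0324 176.4
side0 317.1 280.5 6 [ 0.6043 -0.2912] 0.0389 -42.3
side0 278.5 281.6 9 [ 0.5341 -0.2642] 0.0414 178.9
side0 308.4 290.9 15 [ 0.5787 -0.3046] 0.0397 -85.4
outer [ 0.57638265 -0.26515154  0.04334847] z 0.1498218761482247
inner [ 0.57642364 -0.26529529  0.02670347]
brush [235.2 177.9]
cap [193.8 137.5]
collar [297.9 274.8]
crock [237.8 210.3]
handle 15 [ 0.533  -0.0334  0.1151]
handle 28 [ 0.5317 -0.0331  0.1299]
handle 29 [ 0.5317 -0.0333  0.1498]
handle 33 [ 0.5328 -0.033   0.1698]
handle 32 [ 0.5323 -0.0335  0.1902]
handle 43 [ 0.5327 -0.0316  0.212 ]
view [ 0.35033553 -0.63814912  0.90296209]
crock side ((0.5334731340408325, -0.024674903601408005), 0.03278334438800812)
wing side ((0.5178712606430054, 0.2976112961769104), (0.05373768508434296, 0.015823988243937492), 36.30470657348633)
```

```bash
cat >> h.py <<'E'
from scipy.spatial.transform import Rotation as Ro
def Rtool():
    s=manip.get_state(); q=s['ee_rot']; return s,Ro.from_quat([q[1],q[2],q[3],q[0]])
def plan(x,y,z,yaw):
    s,R=Rtool(); T=Ro.from_matrix(np.array([[np.cos(a:=np.radians(yaw)),np.sin(a),0],[np.sin(a),-np.cos(a),0],[0,0,-1]]))
    d=R.inv().apply(np.array([x,y,z])-s['position']); r=(R.inv()*T).as_rotvec()
    m=R.as_matrix(); print('t=%.2f'%s['clock'],'pos',s['position'].round(4),'yaw %.2f'%np.degrees(np.arctan2(m[1,0],m[0,0])),'F',s['contact_force'].round(1),'M',s['moment'].round(3),'w %.4f'%s['width'],'q6 %.2f'%s['qpos'][5])
    print(' tool shift mm',(d*1e3).round(1),'rot rad',r.round(4),'deg',np.degrees(np.linalg.norm(r)).round(2))
E
python3 - <<'E'
from h import *
d=load('top0')
P=cloud(d)
for n,(u,v,h) in dict(tall=(325,132,.1),bowl=(321,171,.034),candle=(318,295,.055),tallTop=(337,108,.182)).items(): print(n,plane(d,u,v,h).round(3),P[v,u].round(3))
plan(.535,-.028,.27,24.7)
plan(.535,-.028,.159,24.7)
E
```

```text
tall [ 0.753 -0.152  0.1  ] [ 0.756 -0.154  0.09 ]
bowl [ 0.675 -0.152  0.034] [ 0.68  -0.157  0.005]
candle [ 0.383 -0.135  0.055] [ 0.383 -0.135  0.053]
tallTop [ 0.779 -0.163  0.182] [ 0.779 -0.164  0.181]
t=0.15 pos [ 0.24   -0.5221  0.2306] yaw 24.68 F [ 0.3 -0.1  0.3] M [ 0.044 -0.042  0.004] w 0.0857 q6 -0.12
 tool shift mm [ 474.4 -325.8  -38.8] rot rad [-0.0014 -0.0002 -0.0003] deg 0.09
t=0.15 pos [ 0.24   -0.5221  0.2306] yaw 24.68 F [ 0.3 -0.1  0.3] M [ 0.044 -0.042  0.004] w 0.0857 q6 -0.12
 tool shift mm [ 474.4 -325.6   72.2] rot rad [-0.0014 -0.0002 -0.0003] deg 0.09
```

>>> {"op": "apply_moves", "data": {"moves": [0.085, 0.029, -0.02, -0.008, 0, 0, 0, 0.085, 0.029, -0.02, -0.008, 0, 0, 0, 0.085, 0.029, -0.02, -0.008, 0, 0, 0, 0.085, 0.029, -0.02, -0.008, 0, 0, 0, 0.085, 0.029, -0.02, -0.006, 0, 0, 0, 0.085, 0.029, -0.02, 0, 0, 0, 0, 0.085, 0.029, -0.02, 0, 0, 0, 0, 0.085, 0.029, -0.02, 0, 0, 0, 0], "newtons": 30}}

```text
clock: 0.82
position: [0.386, -0.2771, 0.2663]
ee_rot: [-0.002, 0.978, 0.207, -0.001]
contact_force: [0.4, 0.3, -0.4]
width: 0.0852
```

>>> {"op": "apply_moves", "data": {"moves": [0.06, 0.029, -0.02, 0, 0, 0, 0, 0.06, 0.029, -0.02, 0, 0, 0, 0, 0.06, 0.029, -0.02, 0, 0, 0, 0, 0.06, 0.029, -0.02, 0, 0, 0, 0, 0.06, 0.029, -0.02, 0, 0, 0, 0, 0.06, 0.02, -0.014, 0, 0, 0, 0, 0.06, 0, 0, 0, 0, 0, 0, 0.06, 0, 0, 0, 0, 0, 0]}}

```text
clock: 1.48
position: [0.4957, -0.0892, 0.2653]
ee_rot: [-0.004, 0.977, 0.211, -0.001]
contact_force: [0.8, -0.2, -0.1]
width: 0.0599
```

Run:
```python
from h import *
grab('wrist','w1')
plan(.535,-.028,.159,24.7)
```

```text
t=1.53 pos [ 0.4956 -0.0894  0.2652] yaw 24.33 F [ 0.2  0.6 -0.5] M [ 0.046  0.024 -0.047] w 0.0603 q6 0.82
 tool shift mm [ 61.2 -38.8 106.6] rot rad [-0.0081 -0.0004 -0.0065] deg 0.6
```

>>> {"op": "apply_moves", "data": {"moves": [0.06, 0.02, -0.013, 0, -0.004, 0, -0.003, 0.06, 0.02, -0.013, 0, -0.004, 0, -0.003, 0.06, 0.018, -0.012, 0, 0, 0, 0, 0.06, 0.005, -0.002, 0, 0, 0, 0, 0.06, 0, 0, 0, 0, 0, 0, 0.06, 0, 0, 0.01, 0, 0, 0, 0.06, 0, 0, 0, 0, 0, 0, 0.06, 0, 0, 0, 0, 0, 0]}}

```text
clock: 2.2
position: [0.5332, -0.0355, 0.2533]
ee_rot: [0.003, 0.978, 0.208, -0.003]
contact_force: [-1.3, -0.1, 0.7]
width: 0.0599
```

Run:
```python
from h import *
grab('wrist','w2');grab('side','s2')
plan(.535,-.028,.159,24.7)
```

```text
t=2.30 pos [ 0.5331 -0.0353  0.2533] yaw 23.97 F [-0.4  0.4  1. ] M [ 0.012 -0.059 -0.003] w 0.0603 q6 0.96
 tool shift mm [ 5.4 -6.2 94.2] rot rad [ 0.0031  0.0074 -0.0127] deg 0.86
```

View pics/w2.png

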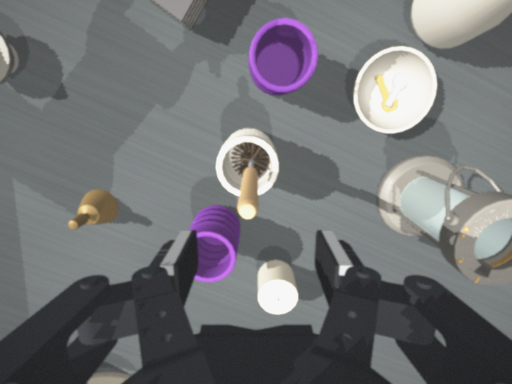

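View pics/s2.png

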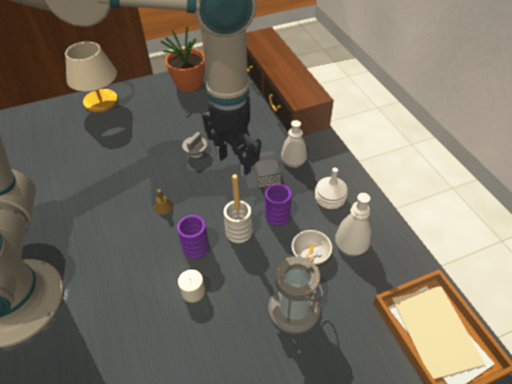

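The wrist view shows the handle top at (248,210) between the two fingers, with the crock rim around (247,162). In the side view the gripper hangs behind and above the brush, clear of it. I'll cross-check the handle's position from the wrist camera.

Run:
```python
from h import *
d=load('w2'); im=d['image'].astype(int)
sat=im[...,0]-im[...,2]; m=(sat>60).astype(np.uint8); m[:155]=0;m[225:]=0;m[:,:225]=0;m[:,275:]=0
v,u=np.where(m); print(u.min(),u.max(),v.min(),v.max())
print('top disc', plane(d,u[v>203].mean(),207,.220), plane(d,248,207,.220))
P=cloud(d); q=P[v,u]; 
t=q[(q[:,2]>.212)];print('disc cloud',t.mean(0),len(t))
Q=P[120:205,205:290].reshape(-1,3);Q=Q[(Q[:,2]>.09)&(Q[:,2]<.099)];c,r=cv2.minEnclosingCircle(Q[:,:2].astype(np.float32));print('crock',c,r)
C=-d['R'].T@d['t'];print('cam',C)
lan=P[150:285,440:];Q=lan.reshape(-1,3);Q=Q[(Q[:,2]>.146)&(Q[:,2]<.153)];print('collar part',Q.min(0),Q.max(0))
for nm,X in dict(slotm=(.5349,-.2647,.1505),pip=(.5457,-.2375,.1505)).items(): print(proj(d,X))
```

```text
237 256 167 218
top disc [ 0.53826402 -0.02687528  0.22      ] [ 0.53849765 -0.02740343  0.22      ]
disc cloud [ 0.53826221 -0.02611166  0.21632092] 126
crock (0.5354717373847961, -0.023897163569927216) 0.03219761326909065
cam [ 0.59759739 -0.00618748  0.39508783]
collar part [ 0.53223078 -0.29540805  0.1460318 ] [ 0.61539803 -0.21746173  0.15233329]
(np.float64(477.91689114680196), np.float64(281.0883602814605))
(np.float64(460.59883345667185), np.float64(261.447660157047))
```

>>> {"op": "apply_moves", "data": {"moves": [0.06, 0.006, -0.007, 0.012, 0, 0.004, -0.006, 0.06, 0, 0, 0.02, 0, 0.003, -0.006, 0.06, 0, 0, 0.025, 0, 0, 0, 0.06, 0, 0, 0.025, 0, 0, 0, 0.06, 0, 0, 0.012, 0, 0, 0, 0.06, 0, 0, 0.003, 0, 0, 0, 0.06, 0, 0, 0, 0, 0, 0, 0.06, 0, 0, 0, 0, 0, 0]}}

```text
clock: 2.97
position: [0.5367, -0.031, 0.1563]
ee_rot: [0.004, 0.977, 0.211, 0.004]
contact_force: [-0.2, 0.4, 0.4]
width: 0.0598
```

Run:
```python
from h import *
plan(.5365,-.0275,.159,24.7)
```

```text
t=2.97 pos [ 0.5367 -0.031   0.1563] yaw 24.37 F [-0.2  0.4  0.4] M [ 0.05  -0.023  0.035] w 0.0598 q6 0.96
 tool shift mm [ 1.3 -3.2 -2.8] rot rad [ 0.0085 -0.0057 -0.0058] deg 0.67
```

>>> {"op": "apply_moves", "data": {"moves": [0.06, 0.001, -0.003, -0.003, 0.008, -0.006, -0.005, 0.06, 0, 0, 0, 0, 0, 0, 0.0, 0, 0, 0, 0, 0, 0, 0.0, 0, 0, 0, 0, 0, 0, 0.0, 0, 0, 0, 0, 0, 0, 0.0, 0, 0, 0, 0, 0, 0, 0.0, 0, 0, 0, 0, 0, 0, 0.0, 0, 0, 0, 0, 0, 0], "newtons": 40}}

```text
clock: 3.63
position: [0.5395, -0.0282, 0.1648]
ee_rot: [0.002, 0.977, 0.214, 0.004]
contact_force: [-0.1, -0.4, -0.8]
width: 0.0129
```

Run:
```python
from h import *
plan(.5365,-.0275,.159,24.7)
grab('side','s3')
s=cv2.imread('pics/s3.png');cv2.imwrite('pics/s3c.png',cv2.resize(s[110:260,150:350],(800,600),interpolation=cv2.INTER_CUBIC))
```

```text
t=3.63 pos [ 0.5395 -0.0282  0.1648] yaw 24.68 F [-0.1 -0.4 -0.8] M [ 0.031 -0.053  0.027] w 0.0129 q6 0.96
 tool shift mm [-2.5 -2.   5.8] rot rad [ 0.0055 -0.0073 -0.0003] deg 0.53
```

View pics/s3c.png

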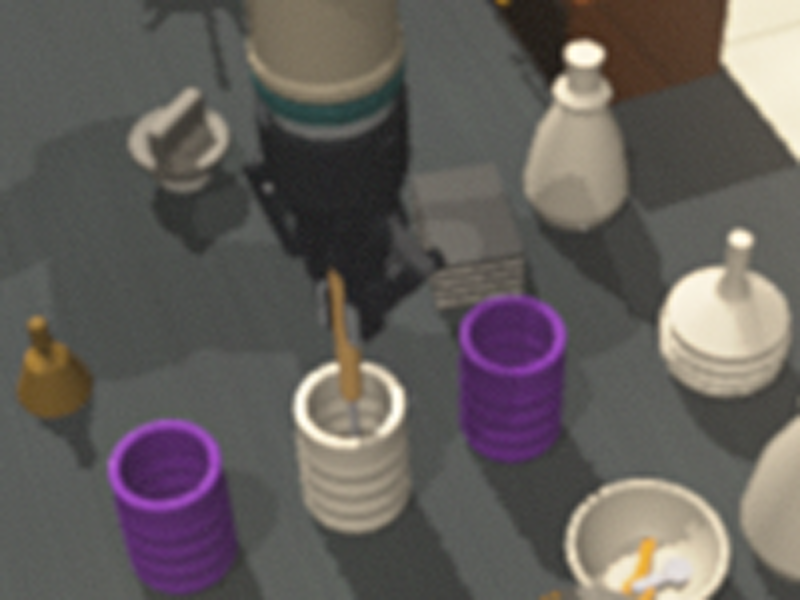

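>>> {"op": "apply_moves", "data": {"moves": [0.0, 0, 0, -0.008, 0, 0, 0, 0.0, 0, 0, -0.016, 0, 0, 0, 0.0, 0, 0, -0.025, 0, 0, 0, 0.0, 0, 0, -0.03, 0, 0, 0, 0.0, 0, 0, -0.03, 0, 0, 0, 0.0, 0, 0, -0.03, 0, 0, 0, 0.0, 0, 0, -0.03, 0, 0, 0, 0.0, 0, 0, -0.02, 0, 0, 0]}}

```text
clock: 4.35
position: [0.5336, -0.0271, 0.358]
ee_rot: [-0.001, 0.977, 0.214, -0.004]
contact_force: [0.2, -0.7, -0.5]
width: 0.0126
```

Run:
```python
from h import *
plan(.5755,-.265,.345,24.7)
grab('side','s4');grab('wrist','w4')
s=cv2.imread('pics/s4.png')[60:260,130:330];w=cv2.imread('pics/w4.png')
cv2.imwrite('pics/s4c.png',np.hstack([cv2.resize(s,(384,384),interpolation=cv2.INTER_CUBIC),w[:,60:460]]))
```

```text
t=4.35 pos [ 0.5336 -0.0271  0.358 ] yaw 24.68 F [ 0.2 -0.7 -0.5] M [ 0.04  -0.072 -0.004] w 0.0126 q6 0.96
 tool shift mm [-61.2 233.7  12.4] rot rad [-0.0041  0.0064 -0.0004] deg 0.44
```

View pics/s4c.png

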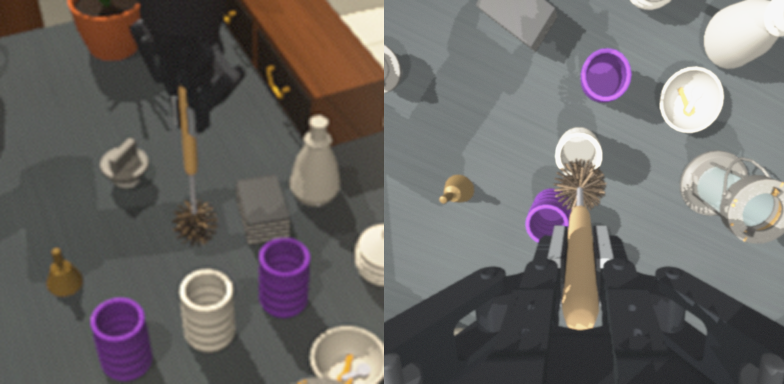

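The brush is out of the crock and hangs below the fingers. The side crop shows the bristles at (195,222) and the wrist crop shows the head at (580,185). Next I'll measure its lean relative to the tool axis.

Run:
```python
from h import *
s,R=Rtool(); p=s['position'];a=R.as_matrix()[:,2];print('tool z',a.round(4))
for tag in ['s4','w4']:
    d=load(tag);P=cloud(d)
    D=P-p; al=D@a; rad=np.linalg.norm(D-al[...,None]*a,axis=-1)
    m=(rad<.05)&(al>.10)&(al<.175)&(P[...,2]>.12)
    Q=P[m]; v,u=np.where(m); print(tag,'head px',u.mean().round(1),v.mean().round(1),len(u),'u',u.min(),u.max(),'v',v.min(),v.max(),'z',Q[:,2].min(),Q[:,2].max(), 'xy mid',(Q.min(0)+Q.max(0))/2)
    for k in (.02,.056,.1168,.1368,.1568): print('   axis',k,np.round(proj(d,p+a*k),1))
    im=d['image'].astype(int); w=(im[...,0]-im[...,2]>55)&(rad<.03)
    for k in np.arange(-.01,.06,.01):
        mm=w&(al>k)&(al<k+.01)
        if mm.sum()>3: print('   handle',k.round(3),P[mm].mean(0).round(4), (P[mm].mean(0)-p-a*(k+.005)).round(4), mm.sum())
```

```text
tool z [-2.2e-03  1.0e-04 -1.0e+00]
s4 head px 230.5 175.1 363 u 219 242 v 163 187 z 0.20422025130226046 0.25711456311617614 xy mid [ 0.52561665 -0.02716905  0.23066741]
   axis 0.02 [231.  132.9]
   axis 0.056 [232.1 146.5]
   axis 0.1168 [233.8 167.6]
   axis 0.1368 [234.3 174.1]
   axis 0.1568 [234.8 180.3]
   handle -0.01 [ 0.5237 -0.0331  0.3649] [-0.0112 -0.0057  0.0006] 13
   handle 0.0 [ 0.5248 -0.0329  0.3536] [-0.0101 -0.0056 -0.0007] 16
   handle 0.01 [ 0.5265 -0.0336  0.3448] [-0.0084 -0.0062  0.0005] 23
   handle 0.02 [ 0.5272 -0.0335  0.3345] [-0.0077 -0.0061  0.0001] 25
   handle 0.03 [ 0.5269 -0.0333  0.3244] [-0.008  -0.0059  0.0001] 22
   handle 0.04 [ 0.5259 -0.0329  0.3144] [-0.0089 -0.0055  0.    ] 22
   handle 0.05 [ 0.5266 -0.0333  0.306 ] [-0.0082 -0.006   0.0017] 12
w4 head px 256.3 183.8 1719 u 229 281 v 159 210 z 0.209111565961364 0.2581654785083623 xy mid [ 0.53056731 -0.0280622   0.23363852]
   axis 0.02 [256.2 226.6]
   axis 0.056 [256.2 206.8]
   axis 0.1168 [256.1 185. ]
   axis 0.1368 [256.1 179.7]
   axis 0.1568 [256.1 175.1]
   handle 0.0 [ 0.5346 -0.0226  0.3521] [-0.0003  0.0047 -0.0022] 37
   handle 0.01 [ 0.536  -0.0243  0.3442] [ 0.0011  0.003  -0.0001] 104
   handle 0.02 [ 0.5361 -0.0247  0.3345] [0.0012 0.0027 0.0002] 103
   handle 0.03 [ 0.5361 -0.0248  0.3244] [0.0013 0.0026 0.0001] 84
   handle 0.04 [ 0.5361 -0.025   0.3151] [0.0013 0.0023 0.0008] 57
   handle 0.05 [ 0.5358 -0.0249  0.308 ] [0.001  0.0024 0.0037] 10
```

Run:
```python
from h import *
plan(.5795,-.2645,.350,24.7)
```

```text
t=4.45 pos [ 0.5349 -0.0274  0.3593] yaw 24.68 F [-0.4 -0.5 -0.7] M [ 0.007 -0.021 -0.049] w 0.0126 q6 0.96
 tool shift mm [-58.5 234.1   9.2] rot rad [-0.001   0.002  -0.0003] deg 0.13
```

>>> {"op": "apply_moves", "data": {"moves": [0.0, -0.008, 0.03, 0, 0, 0, 0, 0.0, -0.008, 0.03, 0, 0, 0, 0, 0.0, -0.008, 0.03, 0, 0, 0, 0, 0.0, -0.008, 0.03, 0, 0, 0, 0, 0.0, -0.008, 0.03, 0, 0, 0, 0, 0.0, -0.008, 0.03, 0, 0, 0, 0, 0.0, -0.008, 0.03, 0, 0, 0, 0, 0.0, -0.004, 0.02, 0, 0, 0, 0]}}

```text
clock: 5.12
position: [0.575, -0.2635, 0.3539]
ee_rot: [-0.005, 0.976, 0.219, -0.004]
contact_force: [-0.1, -0.6, -1.6]
width: 0.0132
```

Run:
```python
from h import *
plan(.5795,-.2645,.350,24.7)
```

```text
t=5.12 pos [ 0.575  -0.2635  0.3539] yaw 25.28 F [-0.1 -0.6 -1.6] M [-0.005  0.002 -0.024] w 0.0132 q6 0.59
 tool shift mm [3.7 2.8 3.9] rot rad [-0.0114  0.005   0.0101] deg 0.92
```

>>> {"op": "apply_moves", "data": {"moves": [0.0, 0.003, 0.003, 0.004, -0.01, 0.005, 0.01, 0.0, 0, 0, 0, 0, 0, 0, 0.0, 0, 0, 0, 0, 0, 0, 0.0, 0, 0, 0, 0, 0, 0, 0.0, 0, 0, 0, 0, 0, 0, 0.0, 0, 0, 0, 0, 0, 0, 0.0, 0, 0, 0, 0, 0, 0, 0.0, 0, 0, 0, 0, 0, 0]}}

```text
clock: 5.78
position: [0.5774, -0.2642, 0.3445]
ee_rot: [-0.004, 0.977, 0.213, -0.004]
contact_force: [0.9, -0.3, -0.5]
width: 0.0129
```

Run:
```python
from h import *
plan(.5795,-.2645,.350,24.7)
grab('side','s5');grab('wrist','w5');grab('top','t5')
s=cv2.imread('pics/s5.png')[140:340,200:400];w=cv2.imread('pics/w5.png')
cv2.imwrite('pics/s5c.png',np.hstack([cv2.resize(s,(384,384),interpolation=cv2.INTER_CUBIC),w[:,60:460]]))
s,R=Rtool();p=s['position'];a=R.as_matrix()[:,2]
for tag in ['s5','w5']:
    d=load(tag);P=cloud(d);D=P-p; al=D@a; rad=np.linalg.norm(D-al[...,None]*a,axis=-1)
    m=(rad<.045)&(al>.10)&(P[...,2]>.16);v,u=np.where(m);Q=P[m]
    print(tag,len(u),u.mean(),v.mean(),Q[:,2].min(),(Q.min(0)+Q.max(0))/2)
    im=d['image'].astype(int); w=(im[...,0]-im[...,2]>55)&(rad<.03)&(al>.01)&(al<.06); print('  handle',P[w].mean(0)-p)
    # brass marks
```

```text
t=5.78 pos [ 0.5774 -0.2642  0.3445] yaw 24.62 F [ 0.9 -0.3 -0.5] M [-0.054 -0.063  0.033] w 0.0129 q6 0.60
 tool shift mm [ 1.8  1.1 -5.5] rot rad [-0.0094  0.0054 -0.0014] deg 0.63
s5 483 297.62525879917183 259.463768115942 0.1900580771621567 [ 0.56979098 -0.26334429  0.21699501]
  handle [-0.00805466 -0.00529301 -0.03216664]
w5 1730 256.3589595375723 183.86763005780347 0.19179262605225844 [ 0.5714692  -0.26389497  0.21806037]
  handle [-0.00048444  0.00526329 -0.02844617]
```

View pics/s5c.png

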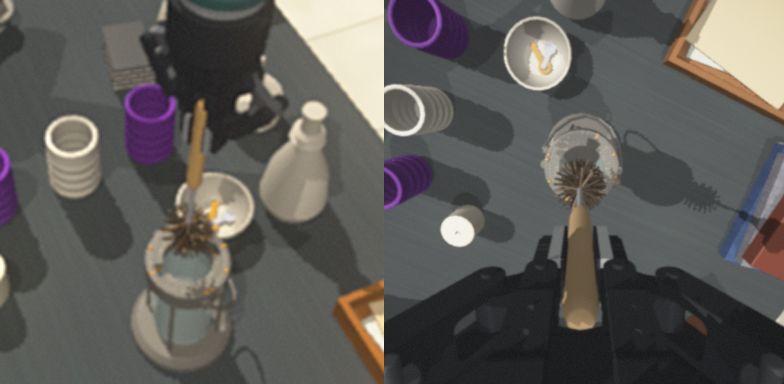

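>>> {"op": "apply_moves", "data": {"moves": [0.0, 0.002, 0.002, 0, -0.009, 0.005, 0, 0.0, 0, 0, 0, 0, 0, 0, 0.0, 0, 0, 0.01, 0, 0, 0, 0.0, 0, 0, 0.01, 0, 0, 0, 0.0, 0, 0, 0.005, 0, 0, 0, 0.0, 0, 0, 0, 0, 0, 0, 0.0, 0, 0, 0, 0, 0, 0, 0.0, 0, 0, 0, 0, 0, 0]}}

```text
clock: 6.6
position: [0.5797, -0.2656, 0.3155]
ee_rot: [-0.0, 0.977, 0.213, -0.001]
contact_force: [0.6, -0.5, 0.3]
width: 0.0129
```

Run:
```python
from h import *
plan(.580,-.265,.181,24.7)
grab('side','s6');grab('wrist','w6')
s=cv2.imread('pics/s6.png')[170:320,225:375];w=cv2.imread('pics/w6.png')
cv2.imwrite('pics/s6c.png',np.hstack([cv2.resize(s,(384,384),interpolation=cv2.INTER_CUBIC),w[:,60:460]]))
```

```text
t=6.60 pos [ 0.5797 -0.2656  0.3155] yaw 24.58 F [ 0.6 -0.5  0.3] M [0.039 0.042 0.045] w 0.0129 q6 0.60
 tool shift mm [  0.7  -0.3 134.5] rot rad [-0.001   0.0013 -0.0021] deg 0.15
```

View pics/s6c.png

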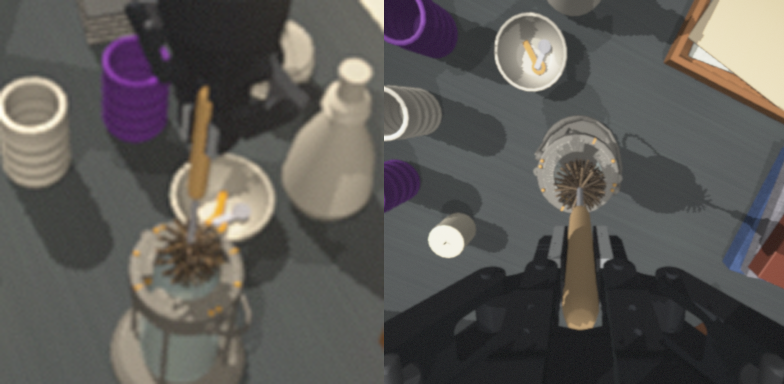

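The brush head sits right over the collar (side crop: head (190,250), collar (187,270)). I'll lower it in.

>>> {"op": "apply_moves", "data": {"moves": [0.0, 0, 0, 0.012, 0, 0, 0, 0.0, 0, 0, 0.012, 0, 0, 0, 0.0, 0, 0, 0.012, 0, 0, 0, 0.0, 0, 0, 0.012, 0, 0, 0, 0.0, 0, 0, 0.01, 0, 0, 0, 0.0, 0, 0, 0, 0, 0, 0, 0.0, 0, 0, 0, 0, 0, 0, 0.0, 0, 0, 0, 0, 0, 0]}}

```text
clock: 7.37
position: [0.5822, -0.2672, 0.2597]
ee_rot: [0.003, 0.977, 0.213, 0.003]
contact_force: [-0.2, -0.0, -0.8]
width: 0.0132
```

Run:
```python
from h import *
plan(.580,-.265,.181,24.7)
grab('side','s7')
s=cv2.imread('pics/s7.png')[170:340,225:395]
cv2.imwrite('pics/s7c.png',cv2.resize(s,(500,500),interpolation=cv2.INTER_CUBIC))
```

```text
t=7.37 pos [ 0.5822 -0.2672  0.2597] yaw 24.58 F [-0.2 -0.  -0.8] M [-0.009 -0.023  0.048] w 0.0132 q6 0.60
 tool shift mm [-1.4 -3.5 78.7] rot rad [ 0.0069 -0.0042 -0.0022] deg 0.48
```

View pics/s7c.png

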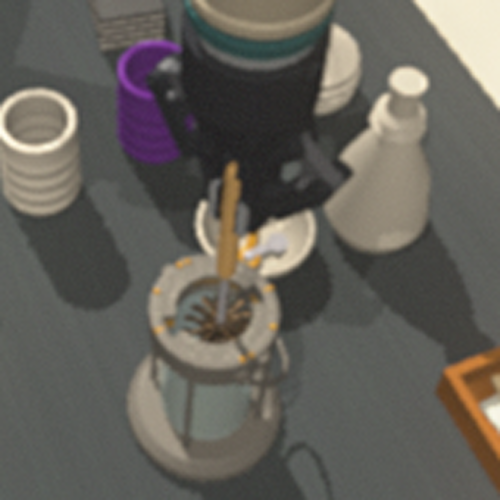

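The head is in the bore with no force. I'll trim 3 mm sideways and go down to a foot height of about 24 mm.

>>> {"op": "apply_moves", "data": {"moves": [0.0, -0.001, -0.003, 0.01, 0.006, -0.004, 0, 0.0, 0, 0, 0.014, 0, 0, 0, 0.0, 0, 0, 0.014, 0, 0, 0, 0.0, 0, 0, 0.014, 0, 0, 0, 0.0, 0, 0, 0.012, 0, 0, 0, 0.0, 0, 0, 0.006, 0, 0, 0, 0.0, 0, 0, 0, 0, 0, 0, 0.0, 0, 0, 0, 0, 0, 0]}}

```text
clock: 8.08
position: [0.582, -0.2654, 0.1896]
ee_rot: [0.003, 0.977, 0.213, 0.003]
contact_force: [0.2, -0.1, -0.9]
width: 0.0131
```

Run:
```python
from h import *
plan(.580,-.265,.181,24.7)
```

```text
t=8.08 pos [ 0.582  -0.2654  0.1896] yaw 24.58 F [ 0.2 -0.1 -0.9] M [ 0.001 -0.005 -0.005] w 0.0131 q6 0.61
 tool shift mm [-1.7 -1.3  8.6] rot rad [ 0.0069 -0.0048 -0.0021] deg 0.5
```

>>> {"op": "apply_moves", "data": {"moves": [0.0, -0.0015, -0.001, 0.004, 0.006, -0.004, 0, 0.0, 0, 0, 0.004, 0, 0, 0, 0.0, 0, 0, 0.003, 0, 0, 0, 0.0, 0, 0, 0, 0, 0, 0, 0.0, 0, 0, 0, 0, 0, 0, 0.0, 0, 0, 0, 0, 0, 0, 0.0, 0, 0, 0, 0, 0, 0, 0.0, 0, 0, 0, 0, 0, 0]}}

```text
clock: 8.75
position: [0.5818, -0.2662, 0.1809]
ee_rot: [0.002, 0.977, 0.213, 0.002]
contact_force: [-0.5, 0.8, 0.4]
width: 0.0128
```

Run:
```python
from h import *
plan(.580,-.265,.181,24.7)
grab('side','s8')
s=cv2.imread('pics/s8.png')[170:340,225:395]
cv2.imwrite('pics/s8c.png',cv2.resize(s,(500,500),interpolation=cv2.INTER_CUBIC))
```

```text
t=8.75 pos [ 0.5818 -0.2662  0.1809] yaw 24.58 F [-0.5  0.8  0.4] M [0.005 0.023 0.021] w 0.0128 q6 0.60
 tool shift mm [-1.1 -1.8 -0.1] rot rad [ 0.0053 -0.0038 -0.0021] deg 0.39
```

View pics/s8c.png

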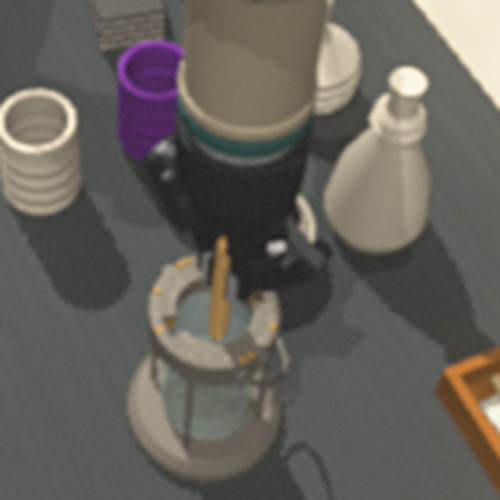

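The brush is near the floor: foot at about 25 mm, no contact force. First stroke up to the collar.

>>> {"op": "apply_moves", "data": {"moves": [0.0, -0.001, -0.002, -0.01, 0.005, -0.003, 0, 0.0, 0, 0, -0.017, 0, 0, 0, 0.0, 0, 0, -0.017, 0, 0, 0, 0.0, 0, 0, -0.017, 0, 0, 0, 0.0, 0, 0, -0.017, 0, 0, 0, 0.0, 0, 0, -0.013, 0, 0, 0, 0.0, 0, 0, 0, 0, 0, 0, 0.0, 0, 0, 0, 0, 0, 0]}}

```text
clock: 9.47
position: [0.5793, -0.2643, 0.2749]
ee_rot: [-0.001, 0.977, 0.213, -0.001]
contact_force: [0.2, 0.0, -0.4]
width: 0.0129
```

Run:
```python
from h import *
plan(.580,-.265,.279,24.7)
plan(.580,-.265,.179,24.7)
```

```text
t=9.47 pos [ 0.5793 -0.2643  0.2749] yaw 24.58 F [ 0.2  0.  -0.4] M [-0.015  0.01  -0.036] w 0.0129 q6 0.60
 tool shift mm [ 0.4  0.9 -4.1] rot rad [-0.0019  0.0006 -0.002 ] deg 0.16
t=9.47 pos [ 0.5793 -0.2643  0.2749] yaw 24.58 F [ 0.2  0.  -0.4] M [-0.015  0.01  -0.036] w 0.0129 q6 0.60
 tool shift mm [ 0.4  1.1 95.9] rot rad [-0.0019  0.0006 -0.002 ] deg 0.16
```

>>> {"op": "apply_moves", "data": {"moves": [0.0, 0, 0.001, -0.004, 0, 0, 0, 0.0, 0, 0, 0.01, 0, 0, 0, 0.0, 0, 0, 0.018, 0, 0, 0, 0.0, 0, 0, 0.018, 0, 0, 0, 0.0, 0, 0, 0.018, 0, 0, 0, 0.0, 0, 0, 0.014, 0, 0, 0, 0.0, 0, 0, 0.01, 0, 0, 0, 0.0, 0, 0, 0, 0, 0, 0]}}

```text
clock: 10.13
position: [0.5757, -0.2629, 0.1775]
ee_rot: [-0.005, 0.977, 0.213, -0.005]
contact_force: [-0.4, -0.1, -0.2]
width: 0.0131
```

Run:
```python
from h import *
plan(.580,-.265,.179,24.7)
```

```text
t=10.13 pos [ 0.5757 -0.2629  0.1775] yaw 24.58 F [-0.4 -0.1 -0.2] M [-0.022  0.026  0.026] w 0.0131 q6 0.60
 tool shift mm [ 3.1  3.7 -1.6] rot rad [-0.0112  0.007  -0.0022] deg 0.77
```

>>> {"op": "apply_moves", "data": {"moves": [0.0, 0.003, 0.003, -0.002, -0.011, 0.007, 0, 0.0, 0, 0, -0.015, 0, 0, 0, 0.0, 0, 0, -0.017, 0, 0, 0, 0.0, 0, 0, -0.017, 0, 0, 0, 0.0, 0, 0, -0.017, 0, 0, 0, 0.0, 0, 0, -0.017, 0, 0, 0, 0.0, 0, 0, -0.01, 0, 0, 0, 0.0, 0, 0, 0, 0, 0, 0]}}

```text
clock: 10.8
position: [0.5798, -0.2641, 0.2729]
ee_rot: [-0.001, 0.977, 0.213, -0.001]
contact_force: [0.4, 0.0, 0.0]
width: 0.013
```

Run:
```python
from h import *
plan(.580,-.265,.360,24.7)
```

```text
t=10.80 pos [ 0.5798 -0.2641  0.2729] yaw 24.57 F [0.4 0.  0. ] M [-0.075 -0.005  0.04 ] w 0.0130 q6 0.61
 tool shift mm [ -0.3   0.6 -87.1] rot rad [-0.0032  0.0019 -0.0023] deg 0.25
```

Two strokes are done. Now lift out and carry the brush to the crock.

>>> {"op": "apply_moves", "data": {"moves": [0.0, 0, 0, -0.01, -0.003, 0.002, 0, 0.0, 0, 0, -0.02, 0, 0, 0, 0.0, 0, 0, -0.02, 0, 0, 0, 0.0, 0, 0, -0.02, 0, 0, 0, 0.0, 0, 0, -0.012, 0, 0, 0, 0.0, 0.004, -0.015, 0, 0, 0, 0, 0.0, 0.008, -0.03, 0, 0, 0, 0, 0.0, 0.008, -0.03, 0, 0, 0, 0]}}

```text
clock: 11.47
position: [0.5659, -0.1894, 0.3539]
ee_rot: [-0.001, 0.978, 0.209, -0.002]
contact_force: [0.3, 0.8, -0.1]
width: 0.0125
```

Run:
```python
from h import *
plan(.540,-.026,.33,24.7)
```

```text
t=11.47 pos [ 0.5659 -0.1894  0.3539] yaw 24.11 F [ 0.3  0.8 -0.1] M [ 0.065 -0.025 -0.011] w 0.0125 q6 0.71
 tool shift mm [  43.1 -159.7   24.1] rot rad [-0.0029  0.0044 -0.0104] deg 0.67
```

>>> {"op": "apply_moves", "data": {"moves": [0.0, 0.008, -0.03, 0.002, 0, 0, -0.004, 0.0, 0.008, -0.03, 0.004, 0, 0, -0.003, 0.0, 0.008, -0.03, 0.004, 0, 0, -0.003, 0.0, 0.007, -0.025, 0.004, 0, 0, 0, 0.0, 0.004, -0.015, 0.002, 0, 0, 0, 0.0, 0.001, -0.004, 0, 0, 0, 0, 0.0, 0, 0, 0, 0, 0, 0, 0.0, 0, 0, 0, 0, 0, 0]}}

```text
clock: 12.13
position: [0.5324, -0.0331, 0.331]
ee_rot: [-0.007, 0.976, 0.218, -0.007]
contact_force: [-0.3, 0.1, -0.8]
width: 0.0128
```

Run:
```python
from h import *
plan(.540,-.026,.30,24.7)
```

```text
t=12.13 pos [ 0.5324 -0.0331  0.331 ] yaw 25.17 F [-0.3  0.1 -0.8] M [-0.02  -0.036  0.022] w 0.0128 q6 0.93
 tool shift mm [10.3 -2.7 30.9] rot rad [-0.0174  0.0114  0.0081] deg 1.28
```

>>> {"op": "apply_moves", "data": {"moves": [0.0, 0.01, -0.003, 0.005, -0.015, 0.01, 0.007, 0.0, 0, 0, 0.01, 0, 0, 0, 0.0, 0, 0, 0.01, 0, 0, 0, 0.0, 0, 0, 0.006, 0, 0, 0, 0.0, 0, 0, 0, 0, 0, 0, 0.0, 0, 0, 0, 0, 0, 0, 0.0, 0, 0, 0, 0, 0, 0, 0.0, 0, 0, 0, 0, 0, 0]}}

```text
clock: 12.8
position: [0.5405, -0.0335, 0.2962]
ee_rot: [0.001, 0.978, 0.211, -0.003]
contact_force: [-0.7, -0.3, -0.5]
width: 0.0132
```

Run:
```python
from h import *
plan(.540,-.026,.27,24.7)
grab('side','s9');grab('wrist','w9')
s=cv2.imread('pics/s9.png')[120:270,165:315];w=cv2.imread('pics/w9.png')
cv2.imwrite('pics/s9c.png',np.hstack([cv2.resize(s,(384,384),interpolation=cv2.INTER_CUBIC),w[:,60:460]]))
s,R=Rtool();p=s['position'];a=R.as_matrix()[:,2]
for tag in ['s9','w9']:
    d=load(tag);P=cloud(d);D=P-p; al=D@a; rad=np.linalg.norm(D-al[...,None]*a,axis=-1)
    m=(rad<.03)&(al>.10)&(P[...,2]>.115);Q=P[m];print(tag,Q[:,2].min(),(Q.min(0)+Q.max(0))/2)
    m=(rad<.055)&(P[...,2]>.086)&(P[...,2]<.099);Q=P[m];print(' rim',cv2.minEnclosingCircle(Q[:,:2].astype(np.float32)),len(Q))
```

```text
t=12.80 pos [ 0.5405 -0.0335  0.2962] yaw 24.34 F [-0.7 -0.3 -0.5] M [-0.011 -0.007  0.031] w 0.0132 q6 0.96
 tool shift mm [ 2.8 -7.1 26.1] rot rad [ 0.0002  0.0059 -0.0063] deg 0.49
s9 0.1421629746170943 [ 0.5339376  -0.03404382  0.16878832]
 rim ((0.5340707898139954, -0.025033827871084213), 0.03332741558551788) 193
w9 0.14388243139828624 [ 0.53523832 -0.03441485  0.1699581 ]
 rim ((0.5352674722671509, -0.02381051890552044), 0.03230119124054909) 539
```

View pics/s9c.png

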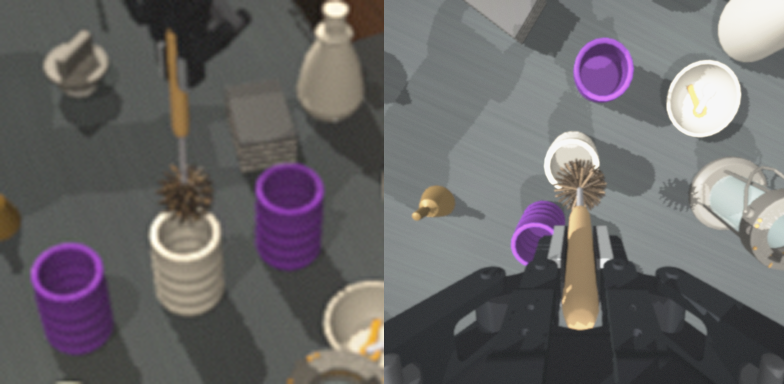

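The wrist and side clouds agree that the head is 9.5 mm short of the crock's axis in y. I'll shift it, then lower.

>>> {"op": "apply_moves", "data": {"moves": [0.0, 0.004, -0.0085, 0, 0, 0.005, -0.006, 0.0, 0, 0, 0, 0, 0, 0, 0.0, 0, 0, 0.01, 0, 0, 0, 0.0, 0, 0, 0.01, 0, 0, 0, 0.0, 0, 0, 0.004, 0, 0, 0, 0.0, 0, 0, 0, 0, 0, 0, 0.0, 0, 0, 0, 0, 0, 0, 0.0, 0, 0, 0, 0, 0, 0]}}

```text
clock: 13.57
position: [0.5405, -0.0222, 0.27]
ee_rot: [0.0, 0.977, 0.215, 0.0]
contact_force: [0.4, 0.5, -1.0]
width: 0.0132
```

Run:
```python
from h import *
plan(.5406,-.0242,.17,24.7)
grab('side','s10');grab('wrist','w10')
s,R=Rtool();p=s['position'];a=R.as_matrix()[:,2]
for tag in ['s10','w10']:
    d=load(tag);P=cloud(d);D=P-p; al=D@a; rad=np.linalg.norm(D-al[...,None]*a,axis=-1)
    m=(rad<.03)&(al>.10)&(P[...,2]>.108);Q=P[m];print(tag,Q[:,2].min(),(Q.min(0)+Q.max(0))/2)
```

```text
t=13.57 pos [ 0.5405 -0.0222  0.27  ] yaw 24.80 F [ 0.4  0.5 -1. ] M [-0.014  0.035 -0.002] w 0.0132 q6 0.97
 tool shift mm [ -0.8   1.8 100. ] rot rad [ 0.0004 -0.0005  0.0018] deg 0.11
s10 0.1163259934180093 [ 0.53489384 -0.02308599  0.14259817]
w10 0.1172382881189861 [ 0.53615509 -0.02278073  0.14343262]
```

>>> {"op": "apply_moves", "data": {"moves": [0.0, -0.001, 0.0015, 0.012, 0, 0, 0, 0.0, 0, 0, 0.016, 0, 0, 0, 0.0, 0, 0, 0.016, 0, 0, 0, 0.0, 0, 0, 0.016, 0, 0, 0, 0.0, 0, 0, 0.012, 0, 0, 0, 0.0, 0, 0, 0.008, 0, 0, 0, 0.0, 0, 0, 0, 0, 0, 0, 0.0, 0, 0, 0, 0, 0, 0]}}

```text
clock: 14.33
position: [0.5443, -0.0254, 0.1912]
ee_rot: [0.002, 0.977, 0.214, 0.005]
contact_force: [0.8, -0.6, 0.2]
width: 0.0128
```

Run:
```python
from h import *
plan(.5406,-.0242,.167,24.7)
```

```text
t=14.33 pos [ 0.5443 -0.0254  0.1912] yaw 24.76 F [ 0.8 -0.6  0.2] M [-0.021 -0.027  0.033] w 0.0128 q6 0.96
 tool shift mm [-3.1 -2.8 24.2] rot rad [ 0.0068 -0.0093  0.001 ] deg 0.66
```

>>> {"op": "apply_moves", "data": {"moves": [0.0, -0.003, -0.002, 0.006, 0.006, -0.008, 0, 0.0, 0, 0, 0.008, 0, 0, 0, 0.0, 0, 0, 0.006, 0, 0, 0, 0.0, 0, 0, 0.002, 0, 0, 0, 0.0, 0, 0, 0, 0, 0, 0, 0.0, 0, 0, 0, 0, 0, 0, 0.0, 0, 0, 0, 0, 0, 0, 0.0, 0, 0, 0, 0, 0, 0]}}

```text
clock: 15.0
position: [0.5426, -0.0252, 0.1699]
ee_rot: [0.001, 0.977, 0.214, 0.003]
contact_force: [0.4, -0.7, -0.6]
width: 0.013
```

Run:
```python
from h import *
plan(.5406,-.0242,.166,24.7)
```

```text
t=15.00 pos [ 0.5426 -0.0252  0.1699] yaw 24.76 F [ 0.4 -0.7 -0.6] M [-0.004  0.032 -0.056] w 0.0130 q6 0.96
 tool shift mm [-1.4 -1.7  3.9] rot rad [ 0.0033 -0.0051  0.001 ] deg 0.36
```

Lower another 4 mm, then open the jaws.

>>> {"op": "apply_moves", "data": {"moves": [0.0, -0.001, -0.001, 0.004, 0.003, -0.005, 0, 0.0, 0, 0, 0, 0, 0, 0, 0.02, 0, 0, 0, 0, 0, 0, 0.045, 0, 0, 0, 0, 0, 0, 0.055, 0, 0, 0, 0, 0, 0, 0.055, 0, 0, 0, 0, 0, 0, 0.055, 0, 0, 0, 0, 0, 0, 0.055, 0, 0, 0, 0, 0, 0]}}

```text
clock: 15.67
position: [0.5421, -0.0247, 0.1667]
ee_rot: [0.001, 0.977, 0.214, 0.001]
contact_force: [-0.2, -0.9, -0.3]
width: 0.0551
```

Run:
```python
from h import *
plan(.5406,-.0242,.29,24.7)
grab('side','s11')
s=cv2.imread('pics/s11.png')[120:270,165:315]
cv2.imwrite('pics/s11c.png',cv2.resize(s,(500,500),interpolation=cv2.INTER_CUBIC))
```

```text
t=15.67 pos [ 0.5421 -0.0247  0.1667] yaw 24.76 F [-0.2 -0.9 -0.3] M [0.091 0.009 0.006] w 0.0551 q6 0.97
 tool shift mm [  -0.9   -0.9 -123.3] rot rad [ 0.0017 -0.002   0.0011] deg 0.16
```

View pics/s11c.png

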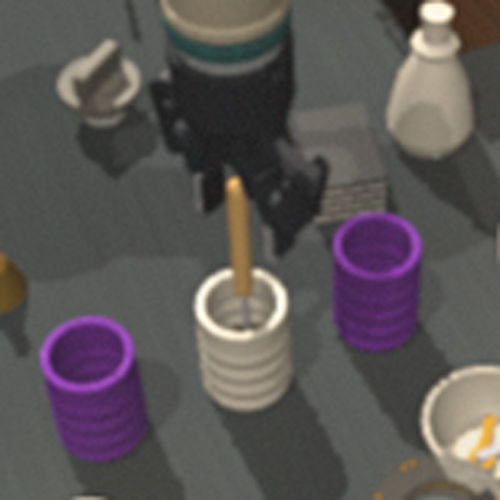

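The brush stands free in the white crock (crop handle (238,240)) and the jaws are open around it. Rise straight up.

>>> {"op": "apply_moves", "data": {"moves": [0.055, 0, 0, -0.006, 0, 0, 0, 0.055, 0, 0, -0.012, 0, 0, 0, 0.055, 0, 0, -0.02, 0, 0, 0, 0.055, 0, 0, -0.025, 0, 0, 0, 0.055, 0, 0, -0.025, 0, 0, 0, 0.055, 0, 0, -0.01, 0, 0, 0, 0.055, 0, 0, 0, 0, 0, 0, 0.055, 0, 0, 0, 0, 0, 0]}}

```text
clock: 16.38
position: [0.5412, -0.0246, 0.2708]
ee_rot: [0.0, 0.977, 0.214, 0.001]
contact_force: [0.2, -0.3, -0.0]
width: 0.0551
```

Run:
```python
from h import *
plan(.5195,.297,.16,38)
grab('side','s12')
s=cv2.imread('pics/s12.png')[120:270,165:315]
cv2.imwrite('pics/s12c.png',cv2.resize(s,(400,400),interpolation=cv2.INTER_CUBIC))
```

```text
t=16.38 pos [ 0.5412 -0.0246  0.2708] yaw 24.75 F [ 0.2 -0.3 -0. ] M [ 0.007 -0.016 -0.035] w 0.0551 q6 0.97
 tool shift mm [ 114.9 -301.2  110.6] rot rad [ 0.001  -0.0008 -0.2312] deg 13.25
```

View pics/s12c.png

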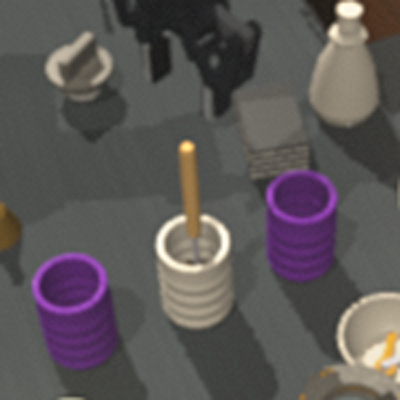

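The brush stands upright in the crock. On to the cap.

>>> {"op": "apply_moves", "data": {"moves": [0.055, 0.012, -0.033, 0, 0, 0, -0.02, 0.055, 0.012, -0.033, 0.0, 0, 0, -0.03, 0.055, 0.012, -0.033, 0.005, 0, 0, -0.03, 0.055, 0.012, -0.033, 0.01, 0, 0, -0.03, 0.055, 0.012, -0.033, 0.015, 0, 0, -0.03, 0.055, 0.012, -0.033, 0.015, 0, 0, -0.03, 0.055, 0.012, -0.033, 0.015, 0, 0, -0.03, 0.055, 0.008, -0.02, 0.01, 0, 0, 0]}}

```text
clock: 17.1
position: [0.4934, 0.2417, 0.1902]
ee_rot: [0.002, 0.951, 0.309, -0.003]
contact_force: [0.8, -1.3, 0.6]
width: 0.0549
```

Run:
```python
from h import *
plan(.5195,.297,.16,38)
```

```text
t=17.10 pos [0.4934 0.2417 0.1902] yaw 36.03 F [ 0.8 -1.3  0.6] M [-0.004 -0.017  0.039] w 0.0549 q6 1.27
 tool shift mm [ 53.8 -29.4  29.8] rot rad [ 0.001   0.0072 -0.0344] deg 2.01
```

>>> {"op": "apply_moves", "data": {"moves": [0.055, 0.02, -0.01, 0, 0, 0.003, -0.015, 0.055, 0.02, -0.01, 0.008, 0, 0.003, -0.015, 0.055, 0.012, -0.008, 0.01, 0, 0, 0, 0.055, 0.002, -0.002, 0.01, 0, 0, 0, 0.055, 0, 0, 0, 0, 0, 0, 0.055, 0, 0, 0, 0, 0, 0, 0.055, 0, 0, 0, 0, 0, 0, 0.055, 0, 0, 0, 0, 0, 0]}}

```text
clock: 17.77
position: [0.5083, 0.3007, 0.1483]
ee_rot: [0.001, 0.945, 0.327, -0.013]
contact_force: [0.4, 0.6, 0.4]
width: 0.0553
```

Run:
```python
from h import *
plan(.5195,.297,.10,38)
d=grab('wrist','w13');P=cloud(d)
m=(np.hypot(P[...,0]-.52,P[...,1]-.297)<.05)
for lo,hi in ((.055,.07),(.028,.04)):
    q=P[m&(P[...,2]>lo)&(P[...,2]<hi)]
    print(len(q),q[:,2].mean().round(4),cv2.minAreaRect(q[:,:2].astype(np.float32)),cv2.minEnclosingCircle(q[:,:2].astype(np.float32)))
    if lo>.05:
        w,V=np.linalg.eigh(np.cov(q[:,:2].T));print(np.degrees(np.arctan2(V[1,1],V[0,1])),q.mean(0))
```

```text
t=17.77 pos [0.5083 0.3007 0.1483] yaw 38.15 F [0.4 0.6 0.4] M [ 0.002 -0.024 -0.   ] w 0.0553 q6 1.32
 tool shift mm [ 7.7 10.1 48.1] rot rad [-0.0054  0.0246  0.0026] deg 1.45
1158 0.0612 ((0.5207701921463013, 0.29948315024375916), (0.05544329062104225, 0.01404237188398838), 38.05297088623047) ((0.5209322571754456, 0.29910776019096375), 0.028053902089595795)
-142.40175518763309 [0.52166983 0.30037931 0.06119764]
3796 0.0363 ((0.5210431218147278, 0.2997281849384308), (0.06994277238845825, 0.07085724920034409), 38.30796432495117) ((0.520473837852478, 0.29954153299331665), 0.03598218038678169)
```

View pics/w13.png

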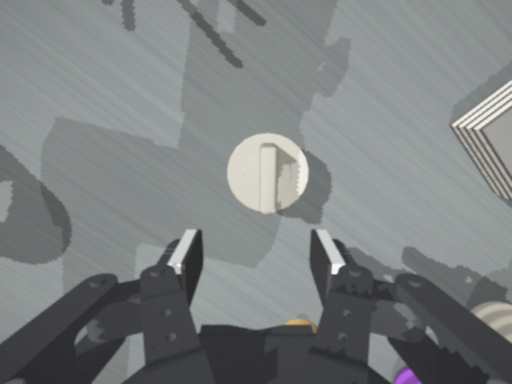

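The wing is at pixel (268,178) running vertical, so it is aligned with the tool's x axis; its angle is 38°. I'll straighten the tilt, centre and go lower.

>>> {"op": "apply_moves", "data": {"moves": [0.055, 0.008, 0.009, 0.005, -0.005, 0.022, 0.002, 0.055, 0, 0, 0.01, 0, 0, 0, 0.055, 0, 0, 0.01, 0, 0, 0, 0.055, 0, 0, 0.008, 0, 0, 0, 0.055, 0, 0, 0, 0, 0, 0, 0.055, 0, 0, 0, 0, 0, 0, 0.055, 0, 0, 0, 0, 0, 0, 0.055, 0, 0, 0, 0, 0, 0]}}

```text
clock: 18.48
position: [0.5198, 0.2957, 0.1152]
ee_rot: [0.0, 0.946, 0.324, -0.0]
contact_force: [0.5, 0.5, 0.3]
width: 0.0555
```

Run:
```python
from h import *
plan(.520,.298,.039,38)
d=grab('wrist','w14');P=cloud(d)
m=(np.hypot(P[...,0]-.52,P[...,1]-.297)<.05)
for lo,hi in ((.055,.07),(.028,.04)):
    q=P[m&(P[...,2]>lo)&(P[...,2]<hi)]
    print(len(q),q[:,2].mean().round(4),cv2.minAreaRect(q[:,:2].astype(np.float32)),cv2.minEnclosingCircle(q[:,:2].astype(np.float32)))
```

```text
t=18.48 pos [0.5198 0.2957 0.1152] yaw 37.78 F [0.5 0.5 0.3] M [ 0.057  0.012 -0.04 ] w 0.0555 q6 1.31
 tool shift mm [ 1.7 -1.7 76.2] rot rad [-0.      0.0008 -0.0038] deg 0.23
1527 0.0611 ((0.52064448595047, 0.2993527054786682), (0.05586741119623184, 0.014037616550922394), 38.02923583984375) ((0.5209475159645081, 0.29911959171295166), 0.02811989188194275)
4759 0.0363 ((0.521050751209259, 0.29984670877456665), (0.0703197717666626, 0.07069903612136841), 37.295135498046875) ((0.5204928517341614, 0.2993258535861969), 0.036034394055604935)
```

View pics/w14.png

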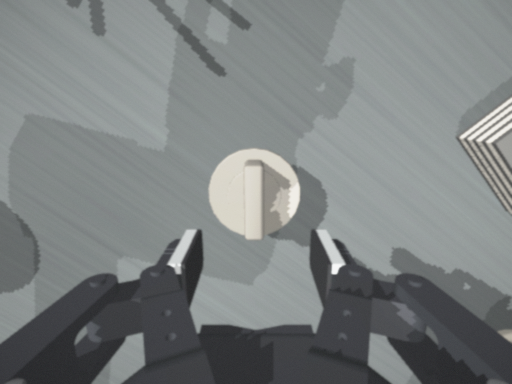

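The wing at (254,200) is centred between the pads (about 258). Descend.

>>> {"op": "apply_moves", "data": {"moves": [0.055, 0.002, -0.002, 0.008, 0, 0, -0.003, 0.055, 0, 0, 0.012, 0, 0, 0, 0.055, 0, 0, 0.014, 0, 0, 0, 0.055, 0, 0, 0.014, 0, 0, 0, 0.055, 0, 0, 0.012, 0, 0, 0, 0.055, 0, 0, 0.004, 0, 0, 0, 0.055, 0, 0, 0, 0, 0, 0, 0.055, 0, 0, 0, 0, 0, 0]}}

```text
clock: 19.2
position: [0.522, 0.3017, 0.049]
ee_rot: [-0.001, 0.945, 0.326, 0.003]
contact_force: [0.2, 0.4, -0.0]
width: 0.0551
```

Run:
```python
from h import *
plan(.5205,.2988,.039,38)
```

```text
t=19.20 pos [0.522  0.3017 0.049 ] yaw 38.08 F [ 0.2  0.4 -0. ] M [-0.021  0.018  0.012] w 0.0551 q6 1.31
 tool shift mm [-3.1  1.4 10. ] rot rad [ 0.0008 -0.0055  0.0014] deg 0.33
```

>>> {"op": "apply_moves", "data": {"moves": [0.055, -0.0025, 0.001, 0.005, 0, -0.004, 0.001, 0.055, 0, 0, 0.004, 0, 0, 0, 0.055, 0, 0, 0, 0, 0, 0, 0.055, 0, 0, 0, 0, 0, 0, 0.055, 0, 0, 0, 0, 0, 0, 0.055, 0, 0, 0, 0, 0, 0, 0.04, 0, 0, 0, 0, 0, 0, 0.04, 0, 0, 0, 0, 0, 0]}}

```text
clock: 19.87
position: [0.5227, 0.3002, 0.0421]
ee_rot: [-0.0, 0.945, 0.326, 0.004]
contact_force: [-0.3, 1.0, 0.7]
width: 0.0401
```

Run:
```python
from h import *
plan(.5205,.2988,.039,38)
```

```text
t=19.87 pos [0.5227 0.3002 0.0421] yaw 38.02 F [-0.3  1.   0.7] M [ 0.008  0.015 -0.003] w 0.0401 q6 1.31
 tool shift mm [-2.6 -0.2  3.1] rot rad [ 0.0023 -0.007   0.0004] deg 0.42
```

>>> {"op": "apply_moves", "data": {"moves": [0.04, -0.002, 0, 0.002, 0.002, -0.006, 0, 0.04, 0, 0, 0.001, 0, 0, 0, 0.0, 0, 0, 0, 0, 0, 0, 0.0, 0, 0, 0, 0, 0, 0, 0.0, 0, 0, 0, 0, 0, 0, 0.0, 0, 0, 0, 0, 0, 0, 0.0, 0, 0, 0, 0, 0, 0, 0.0, 0, 0, 0, 0, 0, 0], "newtons": 70}}

```text
clock: 20.53
position: [0.5214, 0.299, 0.0394]
ee_rot: [-0.0, 0.945, 0.326, 0.001]
contact_force: [-1.0, -0.0, -0.0]
width: 0.0125
```

Run:
```python
from h import *
plan(.5205,.2988,.25,38)
grab('wrist','w15')
```

```text
t=20.53 pos [0.5214 0.299  0.0394] yaw 38.02 F [-1. -0. -0.] M [-0.006 -0.001  0.059] w 0.0125 q6 1.31
 tool shift mm [  -0.5   -0.3 -210.6] rot rad [ 0.0004 -0.0015  0.0003] deg 0.09
```

View pics/w15.png

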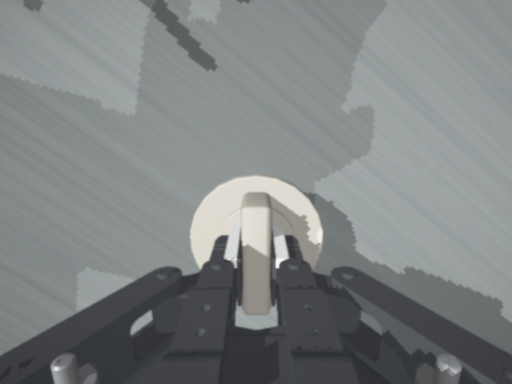

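The jaws hold the wing (pixel column 256, rows 195–313) centrally. I'll get the cap's offset along the wing from this same view, then lift.

Run:
```python
from h import *
s,R=Rtool();p=s['position'];M=R.as_matrix()
d=load('w15');P=cloud(d);L=(P-p)@M
m=(abs(L[...,0])<.05)&(abs(L[...,1])<.05)
q=L[m&(P[...,2]>.058)&(P[...,2]<.066)&(abs(L[...,1])<.006)];print('wing top x',np.percentile(q[:,0],[.5,99.5]),len(q), 'y',q[:,1].mean())
q=L[m&(P[...,2]>.031)&(P[...,2]<.040)];
from scipy.optimize import least_squares
# outer edge by angle
c=np.zeros(2)
a=np.arctan2(q[:,1],q[:,0]);E=[]
for b in np.linspace(-np.pi,np.pi,60,endpoint=False):
    k=(a>=b)&(a<b+.105)
    if k.sum()>3:
        r=np.hypot(q[k,0],q[k,1]);
        if r.max()>.03: E.append(q[k][r.argmax(),:2])
E=np.array(E);s=least_squares(lambda p:np.hypot(*(E-p[:2]).T)-.036,[0,0],loss='soft_l1',f_scale=.001);print('flange centre in tool',s.x,len(E),np.abs(s.fun).mean())
print(q[:,2].mean(),'flange z rel')
```

```text
wing top x [-0.02672713  0.02769341] 2902 y -1.1007783574639056e-05
flange centre in tool [-0.00046268 -0.00056226] 40 0.00025802739601787363
0.0035125463599439567 flange z rel
```

>>> {"op": "apply_moves", "data": {"moves": [0.0, 0, 0, -0.005, 0, 0, 0, 0.0, 0, 0, -0.012, 0, 0, 0, 0.0, 0, 0, -0.025, 0, 0, 0, 0.0, 0, 0, -0.03, 0, 0, 0, 0.0, 0, 0, -0.035, 0, 0, 0, 0.0, 0, 0, -0.035, 0, 0, 0, 0.0, 0, 0, -0.035, 0, 0, 0, 0.0, 0, 0, -0.02, 0, 0, 0]}}

```text
clock: 21.25
position: [0.5143, 0.2961, 0.2344]
ee_rot: [0.001, 0.945, 0.326, -0.013]
contact_force: [0.9, 0.8, -1.6]
width: 0.0126
```

Run:
```python
from h import *
plan(.5755,-.265,.27,-0.5)
grab('side','s16')
s=cv2.imread('pics/s16.png')[50:200,120:270]
cv2.imwrite('pics/s16c.png',cv2.resize(s,(500,500),interpolation=cv2.INTER_CUBIC))
```

```text
t=21.25 pos [0.5143 0.2961 0.2344] yaw 38.02 F [ 0.9  0.8 -1.6] M [ 0.064 -0.058 -0.01 ] w 0.0126 q6 1.31
 tool shift mm [-298.2  479.5  -31.3] rot rad [0.0019 0.027  0.6721] deg 38.54
```

View pics/s16c.png

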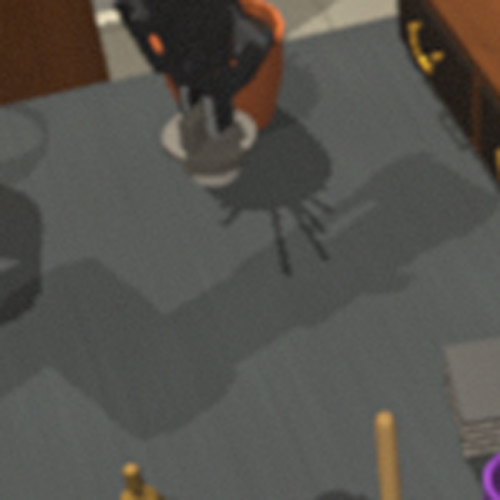

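The cap is up and held straight, centred within 0.5 mm of the TCP. The path crosses above the brush (top at 0.22 m), so I'll fly at TCP 0.31 m. A script will work out the tool-frame shifts while the yaw changes.

Run:
```python
import numpy as np
for k in range(16):
    a=np.radians(max(38-3*k,0)); d=np.array([.0035,-.035]); print(k,(np.cos(a)*d[0]+np.sin(a)*d[1]).round(3),(np.sin(a)*d[0]-np.cos(a)*d[1]).round(3))
```

```text
0 -0.019 0.03
1 -0.017 0.031
2 -0.016 0.032
3 -0.014 0.032
4 -0.012 0.033
5 -0.01 0.034
6 -0.009 0.034
7 -0.007 0.034
8 -0.005 0.035
9 -0.003 0.035
10 -0.001 0.035
11 0.0 0.035
12 0.002 0.035
13 0.004 0.035
14 0.004 0.035
15 0.004 0.035
```

>>> {"op": "apply_moves", "data": {"moves": [0.0, 0, 0, -0.02, 0, 0.02, 0, 0.0, -0.009, 0.014, -0.025, 0, 0, 0, 0.0, -0.019, 0.03, -0.02, 0, 0, 0.03, 0.0, -0.017, 0.031, -0.01, 0, 0, 0.05, 0.0, -0.016, 0.032, -0.005, 0, 0, 0.05, 0.0, -0.014, 0.032, 0, 0, 0, 0.05, 0.0, -0.012, 0.033, 0, 0, 0, 0.05, 0.0, -0.01, 0.034, 0, 0, 0, 0.05]}}

```text
clock: 21.97
position: [0.5416, 0.0691, 0.3162]
ee_rot: [-0.005, 0.981, 0.191, -0.003]
contact_force: [1.0, 0.7, -3.8]
width: 0.0128
```

Run:
```python
from h import *
plan(.5755,-.265,.30,-0.5)
```

```text
t=21.97 pos [0.5416 0.0691 0.3162] yaw 22.07 F [ 1.   0.7 -3.8] M [-0.01  -0.057  0.017] w 0.0128 q6 1.18
 tool shift mm [-94.1 322.5  13. ] rot rad [-0.0099  0.0051  0.394 ] deg 22.58
```

>>> {"op": "apply_moves", "data": {"moves": [0.0, -0.01, 0.034, 0, -0.005, 0.003, 0.05, 0.0, -0.009, 0.034, 0, -0.004, 0, 0.05, 0.0, -0.007, 0.034, 0, 0, 0, 0.05, 0.0, -0.005, 0.035, 0, 0, 0, 0.05, 0.0, -0.003, 0.035, 0, 0, 0, 0.05, 0.0, -0.001, 0.035, 0, 0, 0, 0.05, 0.0, 0, 0.035, 0.003, 0, 0, 0.05, 0.0, 0.001, 0.025, 0.005, 0, 0, 0.03]}}

```text
clock: 22.63
position: [0.5584, -0.2151, 0.2988]
ee_rot: [-0.002, 1.0, -0.008, -0.006]
contact_force: [-0.4, 0.3, -3.0]
width: 0.0123
```

Run:
```python
from h import *
plan(.5755,-.265,.26,-0.5)
```

```text
t=22.63 pos [ 0.5584 -0.2151  0.2988] yaw -0.96 F [-0.4  0.3 -3. ] M [-0.021 -0.028 -0.027] w 0.0123 q6 1.11
 tool shift mm [18.4 49.7 38.4] rot rad [-0.0036  0.0128 -0.0081] deg 0.89
```

>>> {"op": "apply_moves", "data": {"moves": [0.0, 0.008, 0.02, 0, -0.003, 0.01, -0.008, 0.0, 0.006, 0.018, 0.005, 0, 0, 0, 0.0, 0.004, 0.012, 0.012, 0, 0, 0, 0.0, 0, 0, 0.015, 0, 0, 0, 0.0, 0, 0, 0.015, 0, 0, 0, 0.0, 0, 0, 0.008, 0, 0, 0, 0.0, 0, 0, 0, 0, 0, 0, 0.0, 0, 0, 0, 0, 0, 0]}}

```text
clock: 23.3
position: [0.5724, -0.2728, 0.2282]
ee_rot: [-0.004, 1.0, -0.008, -0.009]
contact_force: [0.2, -0.2, -2.0]
width: 0.0128
```

Run:
```python
from h import *
plan(.5755,-.265,.21,-0.5)
for c in ('wrist','side','top'): grab(c,c[0]+'17')
f=lambda im,u,v,w,h:cv2.resize(im[v-h//2:v+h//2,u-w//2:u+w//2],(400,300),interpolation=cv2.INTER_CUBIC)
i={k:cv2.imread('pics/%s17.png'%k) for k in 'wst'}
cv2.imwrite('pics/c17.png',np.vstack([np.hstack([f(i['w'],256,192,512,384),f(i['w'],256,190,200,150)]),np.hstack([f(i['s'],298,255,128,96),f(i['t'],385,208,96,72)])]))
```

```text
t=23.30 pos [ 0.5724 -0.2728  0.2282] yaw -0.95 F [ 0.2 -0.2 -2. ] M [-0.029 -0.021  0.048] w 0.0128 q6 1.03
 tool shift mm [ 3.3 -7.7 18.2] rot rad [-0.0083  0.0184 -0.008 ] deg 1.24
```

View pics/c17.png

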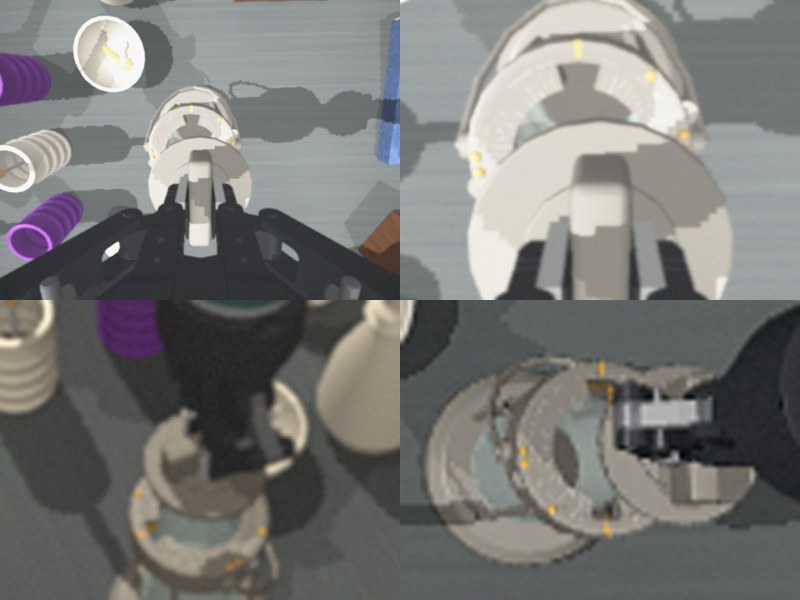

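In the wrist crop (upper right) the +x slot line is at (577,48), the single pip at (651,76), and the twin pips at left (477,165) and right (685,133). The wing points at the slot line. I'll measure the collar from these in the hand camera.

```bash
cat >> h.py <<'E'
def marks(d,z=.1505,c0=(.5755,-.265),thr=45):
    im=d['image'].astype(int); sat=im[...,0]-im[...,2]; 
    n,l,st,c=cv2.connectedComponentsWithStats((sat>thr).astype(np.uint8),connectivity=8); out=[]
    for i in range(1,n):
        v,u=np.where(l==i); w=sat[v,u].astype(float); U=(w*u).sum()/w.sum();V=(w*v).sum()/w.sum()
        p=plane(d,U,V,z)[:2]; r=np.hypot(*(p-c0))
        if .034<r<.048 and len(u)<60: out.append((U,V,len(u),*p)); print('mark',np.round([U,V],1),len(u),p.round(4),'r %.4f az %.1f'%(r,np.degrees(np.arctan2(p[1]-c0[1],p[0]-c0[0]))))
    return out
def fitmarks(X,az):
    # unknown centre + slot angle; marks at radius 40.5, az (deg, CCW) rel slot
    from scipy.optimize import least_squares
    X=np.array(X);az=np.radians(az)
    f=lambda p:(X-np.c_[p[0]+.0405*np.cos(az+p[2]),p[1]+.0405*np.sin(az+p[2])]).ravel()
    s=least_squares(f,[.5755,-.265,0]);print('centre',s.x[:2].round(4),'slot deg',np.degrees(s.x[2]).round(2),'res mm',(np.abs(s.fun)*1e3).round(1));return s.x
E
python3 - <<'E'
from h import *
d=load('w17'); print('wrist'); marks(d)
print('side'); marks(load('s17'));print('top');marks(load('t17'))
E
```

```text
wrist
mark [244.5 138.4] 36 [ 0.6172 -0.2639] r 0.0417 az 1.5
mark [281.  152.4] 29 [ 0.6064 -0.2908] r 0.0402 az -39.8
mark [297.5 182. ] 26 [ 0.5834 -0.3035] r 0.0393 az -78.4
mark [299.5 188.5] 4 [ 0.5782 -0.3052] r 0.0403 az -86.2
mark [194.1 192.9] 18 [ 0.5758 -0.2236] r 0.0414 az 89.6
mark [195.6 200.8] 18 [ 0.5693 -0.2243] r 0.0412 az 98.6
side
mark [277.9 268.6] 7 [ 0.5449 -0.2373] r 0.0413 az 137.9
mark [279.7 281. ] 16 [ 0.5368 -0.2638] r 0.0387 az 178.3
mark [317.2 280.6] 9 [ 0.6043 -0.2915] r 0.0391 az -42.6
mark [308.4 291.1] 13 [ 0.5784 -0.305 ] r 0.0401 az -85.9
top
mark [385. 188.] 3 [ 0.6167 -0.2659] r 0.0412 az -1.3
mark [366.  207.7] 4 [ 0.5755 -0.2247] r 0.0403 az 90.1
mark [366.4 210.8] 5 [ 0.5691 -0.2253] r 0.0402 az 99.2
mark [372.9 221.8] 4 [ 0.546  -0.2378] r 0.0401 az 137.3
mark [386.3 226.7] 6 [ 0.5357 -0.2651] r 0.0398 az -179.8
```

Run:
```python
from h import *
print('wrist');fitmarks([(.6172,-.2639),(.6064,-.2908),(.57255,-.2240)],[0,-42,96])
print('top');fitmarks([(.6167,-.2659),(.5357,-.2651),(.6061,-.2923),(.546,-.2378),(.5723,-.225),(.58025,-.30545)],[0,180,-42,138,96,-84])
print('side');fitmarks([(.6149,-.2647),(.5341,-.2642),(.6043,-.2912),(.545,-.2371)],[0,180,-42,138])
```

```text
wrist
centre [ 0.5766 -0.2639] slot deg -0.07 res mm [0.1 0.1 0.3 0.3 0.1 0.3]
top
centre [ 0.5762 -0.2653] slot deg -0.37 res mm [0.  0.4 0.  0.1 0.  0.3 0.3 0.2 0.1 0.  0.1 0.1]
side
centre [ 0.5746 -0.2643] slot deg -0.36 res mm [0.2 0.1 0.  0.2 0.2 0.4 0.3 0.1]
```

>>> {"op": "apply_moves", "data": {"moves": [0.0, 0.004, -0.0085, 0.004, -0.008, 0.017, -0.01, 0.0, 0, 0, 0.006, 0, 0, 0, 0.0, 0, 0, 0.006, 0, 0, 0, 0.0, 0, 0, 0.003, 0, 0, 0, 0.0, 0, 0, 0, 0, 0, 0, 0.0, 0, 0, 0, 0, 0, 0, 0.0, 0, 0, 0, 0, 0, 0, 0.0, 0, 0, 0, 0, 0, 0]}}

```text
clock: 24.12
position: [0.5792, -0.2662, 0.2145]
ee_rot: [0.004, 1.0, -0.003, 0.004]
contact_force: [-0.2, 0.1, -2.7]
width: 0.0126
```

Run:
```python
from h import *
plan(.5765,-.2643,.200,-0.3)
```

```text
t=24.12 pos [ 0.5792 -0.2662  0.2145] yaw -0.31 F [-0.2  0.1 -2.7] M [ 0.008 -0.025 -0.021] w 0.0126 q6 1.04
 tool shift mm [-2.8 -2.  14.4] rot rad [ 0.0074 -0.0083 -0.0002] deg 0.64
```

>>> {"op": "apply_moves", "data": {"moves": [0.0, -0.002, -0.0015, 0.003, 0.006, -0.007, 0, 0.0, 0, 0, 0.004, 0, 0, 0, 0.0, 0, 0, 0.003, 0, 0, 0, 0.0, 0, 0, 0, 0, 0, 0, 0.0, 0, 0, 0, 0, 0, 0, 0.0, 0, 0, 0, 0, 0, 0, 0.0, 0, 0, 0, 0, 0, 0, 0.0, 0, 0, 0, 0, 0, 0]}}

```text
clock: 24.78
position: [0.577, -0.2652, 0.2033]
ee_rot: [0.0, 1.0, -0.003, 0.0]
contact_force: [-0.3, -0.1, -2.5]
width: 0.0127
```

Run:
```python
from h import *
plan(.5765,-.2643,.200,-0.3)
d=grab('wrist','w18');marks(d)
grab('side','s18')
f=lambda im,u,v,w,h:cv2.resize(im[v-h//2:v+h//2,u-w//2:u+w//2],(400,300),interpolation=cv2.INTER_CUBIC)
i={k:cv2.imread('pics/%s18.png'%k) for k in 'ws'}
cv2.imwrite('pics/c18.png',np.hstack([f(i['w'],256,200,160,120),f(i['s'],298,265,128,96)]))
```

```text
t=24.78 pos [ 0.577  -0.2652  0.2033] yaw -0.35 F [-0.3 -0.1 -2.5] M [-0.043  0.     0.012] w 0.0127 q6 1.04
 tool shift mm [-0.5 -0.9  3.3] rot rad [ 0.001  -0.0004 -0.0009] deg 0.08
mark [254.4 151.7] 41 [ 0.617 -0.264] r 0.0415 az 1.4
mark [294.7 167.6] 35 [ 0.6062 -0.291 ] r 0.0402 az -40.2
mark [312.3 199.7] 30 [ 0.5835 -0.3037] r 0.0396 az -78.4
mark [195.5 209.5] 4 [ 0.5768 -0.2225] r 0.0425 az 88.2
```

View pics/c18.png

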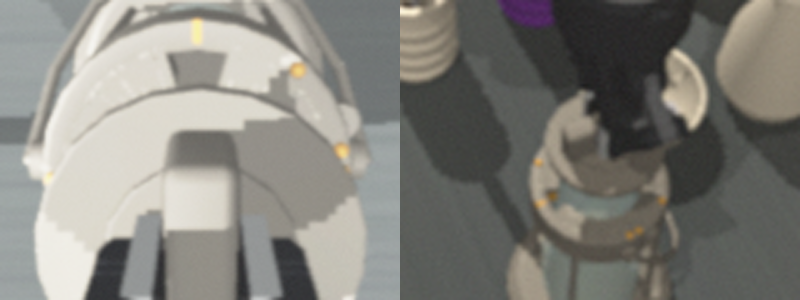

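The wrist crop has the slot (197,65) just left of the wing centre (203), which agrees with the measured 0.9 mm +y correction. I'll descend so that the puck enters.

>>> {"op": "apply_moves", "data": {"moves": [0.0, -0.0005, -0.001, 0.004, 0.001, 0, 0, 0.0, 0, 0, 0.005, 0, 0, 0, 0.0, 0, 0, 0.005, 0, 0, 0, 0.0, 0, 0, 0.003, 0, 0, 0, 0.0, 0, 0, 0, 0, 0, 0, 0.0, 0, 0, 0, 0, 0, 0, 0.0, 0, 0, 0, 0, 0, 0, 0.0, 0, 0, 0, 0, 0, 0]}}

```text
clock: 25.55
position: [0.5763, -0.2639, 0.1841]
ee_rot: [-0.0, 1.0, -0.003, -0.0]
contact_force: [-0.3, 0.6, -2.0]
width: 0.0125
```

Run:
```python
from h import *
plan(.5765,-.2643,.170,-0.3)
```

```text
t=25.55 pos [ 0.5763 -0.2639  0.1841] yaw -0.35 F [-0.3  0.6 -2. ] M [-0.08   0.05  -0.055] w 0.0125 q6 1.04
 tool shift mm [ 0.2  0.4 14.1] rot rad [-0.0005  0.0002 -0.0008] deg 0.06
```

Well aligned, with no force. Next 10 mm, in small steps.

>>> {"op": "apply_moves", "data": {"moves": [0.0, 0, 0, 0.003, 0, 0, 0, 0.0, 0, 0, 0.003, 0, 0, 0, 0.0, 0, 0, 0.003, 0, 0, 0, 0.0, 0, 0, 0.001, 0, 0, 0, 0.0, 0, 0, 0, 0, 0, 0, 0.0, 0, 0, 0, 0, 0, 0, 0.0, 0, 0, 0, 0, 0, 0, 0.0, 0, 0, 0, 0, 0, 0]}}

```text
clock: 26.22
position: [0.5766, -0.2641, 0.1734]
ee_rot: [-0.0, 1.0, -0.003, 0.0]
contact_force: [-0.4, 0.7, -2.6]
width: 0.013
```

Run:
```python
from h import *
plan(.5765,-.2643,.159,-0.3)
grab('wrist','w19')
grab('side','s19')
f=lambda im,u,v,w,h:cv2.resize(im[v-h//2:v+h//2,u-w//2:u+w//2],(400,300),interpolation=cv2.INTER_CUBIC)
i={k:cv2.imread('pics/%s19.png'%k) for k in 'ws'}
cv2.imwrite('pics/c19.png',np.hstack([f(i['w'],256,200,160,120),f(i['s'],298,265,128,96)]))
```

```text
t=26.22 pos [ 0.5766 -0.2641  0.1734] yaw -0.35 F [-0.4  0.7 -2.6] M [-0.01   0.01  -0.042] w 0.0130 q6 1.04
 tool shift mm [-0.1  0.2 14.4] rot rad [-0.     -0.0006 -0.0008] deg 0.06
```

View pics/c19.png

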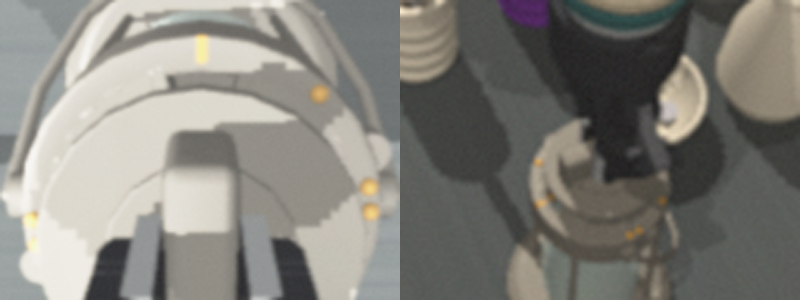

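The plug is in the bore and the slot line (202,48) sits exactly over the wing's centre (201). The lugs go in next.

>>> {"op": "apply_moves", "data": {"moves": [0.0, 0, 0, 0.003, 0, 0, 0, 0.0, 0, 0, 0.003, 0, 0, 0, 0.0, 0, 0, 0.003, 0, 0, 0, 0.0, 0, 0, 0.002, 0, 0, 0, 0.0, 0, 0, 0, 0, 0, 0, 0.0, 0, 0, 0, 0, 0, 0, 0.0, 0, 0, 0, 0, 0, 0, 0.0, 0, 0, 0, 0, 0, 0]}}

```text
clock: 26.98
position: [0.5765, -0.2641, 0.1611]
ee_rot: [-0.0, 1.0, -0.003, 0.0]
contact_force: [-0.3, -0.3, -2.0]
width: 0.0127
```

Run:
```python
from h import *
plan(.5765,-.2643,.159,-0.3)
```

```text
t=26.98 pos [ 0.5765 -0.2641  0.1611] yaw -0.35 F [-0.3 -0.3 -2. ] M [ 0.018 -0.004 -0.036] w 0.0127 q6 1.04
 tool shift mm [-0.   0.2  2.1] rot rad [-0.0002 -0.0004 -0.0008] deg 0.06
```

>>> {"op": "apply_moves", "data": {"moves": [0.0, 0, 0, 0.0015, 0, 0, 0, 0.0, 0, 0, 0.001, 0, 0, 0, 0.0, 0, 0, 0, 0, 0, 0, 0.0, 0, 0, 0, 0, 0, 0, 0.0, 0, 0, 0, 0, 0, 0, 0.0, 0, 0, 0, 0, 0, 0, 0.0, 0, 0, 0, 0, 0, 0, 0.0, 0, 0, 0, 0, 0, 0]}}

```text
clock: 27.65
position: [0.5769, -0.2643, 0.1594]
ee_rot: [0.0, 1.0, -0.003, 0.001]
contact_force: [-0.2, 0.9, -2.4]
width: 0.0126
```

Run:
```python
from h import *
plan(.5765,-.2643,.159,-0.3)
```

```text
t=27.65 pos [ 0.5769 -0.2643  0.1594] yaw -0.35 F [-0.2  0.9 -2.4] M [ 0.049  0.035 -0.041] w 0.0126 q6 1.04
 tool shift mm [-0.4 -0.   0.4] rot rad [ 0.0008 -0.0019 -0.0008] deg 0.13
```

>>> {"op": "apply_moves", "data": {"moves": [0.0, 0, 0, 0.001, 0, 0, 0, 0.0, 0, 0, 0.001, 0, 0, 0, 0.0, 0, 0, 0, 0, 0, 0, 0.0, 0, 0, 0, 0, 0, 0, 0.0, 0, 0, 0, 0, 0, 0, 0.0, 0, 0, 0, 0, 0, 0, 0.0, 0, 0, 0, 0, 0, 0, 0.0, 0, 0, 0, 0, 0, 0]}}

```text
clock: 28.32
position: [0.5772, -0.2644, 0.1594]
ee_rot: [0.001, 1.0, -0.003, 0.002]
contact_force: [-0.7, 0.9, 1.1]
width: 0.0128
```

Run:
```python
from h import *
plan(.5765,-.2643,.159,-0.3)
grab('side','s20');grab('wrist','w20')
f=lambda im,u,v,w,h:cv2.resize(im[v-h//2:v+h//2,u-w//2:u+w//2],(400,300),interpolation=cv2.INTER_CUBIC)
i={k:cv2.imread('pics/%s20.png'%k) for k in 'ws'}
cv2.imwrite('pics/c20.png',np.hstack([f(i['w'],256,210,160,120),f(i['s'],298,265,128,96)]))
```

```text
t=28.32 pos [ 0.5772 -0.2644  0.1594] yaw -0.34 F [-0.7  0.9  1.1] M [0.084 0.147 0.059] w 0.0128 q6 1.04
 tool shift mm [-0.7 -0.1  0.4] rot rad [ 0.0016 -0.0035 -0.0008] deg 0.23
```

View pics/c20.png

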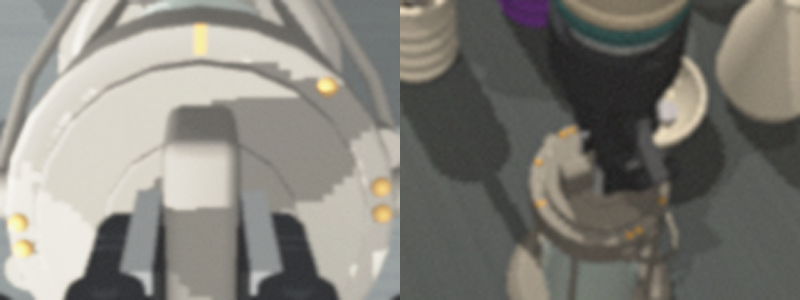

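The cap is seated: the flange rests on the collar and the contact force stopped the descent at TCP z 0.1594. I'll turn clockwise (+rz) slowly, about 20° first.

>>> {"op": "apply_moves", "data": {"moves": [0.0, -0.0005, 0, 0.0003, 0.001, -0.003, 0.03, 0.0, 0, 0, 0.0003, 0, 0, 0.05, 0.0, 0, 0, 0.0003, 0, 0, 0.06, 0.0, 0, 0, 0.0003, 0, 0, 0.06, 0.0, 0, 0, 0.0003, 0, 0, 0.06, 0.0, 0, 0, 0.0003, 0, 0, 0.05, 0.0, 0, 0, 0, 0, 0, 0.02, 0.0, 0, 0, 0, 0, 0, 0]}}

```text
clock: 29.08
position: [0.577, -0.2646, 0.1594]
ee_rot: [0.001, 0.985, -0.174, 0.001]
contact_force: [-0.5, 0.3, 0.5]
width: 0.0125
```

Run:
```python
from h import *
plan(.5765,-.2643,.159,-42.3)
```

```text
t=29.08 pos [ 0.577  -0.2646  0.1594] yaw -20.02 F [-0.5  0.3  0.5] M [0.141 0.067 0.087] w 0.0125 q6 1.38
 tool shift mm [-0.6 -0.2  0.4] rot rad [ 0.0006 -0.0027  0.3888] deg 22.28
```

>>> {"op": "apply_moves", "data": {"moves": [0.0, -0.0003, 0, 0.0003, 0, -0.002, 0.03, 0.0, 0, 0, 0.0003, 0, 0, 0.05, 0.0, 0, 0, 0.0003, 0, 0, 0.06, 0.0, 0, 0, 0.0003, 0, 0, 0.06, 0.0, 0, 0, 0.0003, 0, 0, 0.06, 0.0, 0, 0, 0.0003, 0, 0, 0.03, 0.0, 0, 0, 0.0, 0, 0, 0, 0.0, 0, 0, 0, 0, 0, 0]}}

```text
clock: 29.75
position: [0.5769, -0.2649, 0.1594]
ee_rot: [0.001, 0.949, -0.316, 0.001]
contact_force: [0.1, 0.4, 0.8]
width: 0.0125
```

Run:
```python
from h import *
plan(.5765,-.2643,.159,-42.3)
d=grab('wrist','w21'); marks(d)
cv2.imwrite('pics/c21.png',cv2.resize(cv2.imread('pics/w21.png')[130:280,156:356],(800,600),interpolation=cv2.INTER_CUBIC))
```

```text
t=29.75 pos [ 0.5769 -0.2649  0.1594] yaw -36.82 F [0.1 0.4 0.8] M [0.149 0.161 0.061] w 0.0125 q6 1.67
 tool shift mm [-0.7 -0.2  0.4] rot rad [ 0.0012 -0.0026  0.0957] deg 5.48
mark [263.4 165.6] 59 [ 0.6062 -0.291 ] r 0.0402 az -40.3
mark [308.3 185.3] 55 [ 0.5834 -0.3037] r 0.0395 az -78.4
mark [315.9 193.7] 55 [ 0.5771 -0.3043] r 0.0394 az -87.6
```

View pics/c21.png

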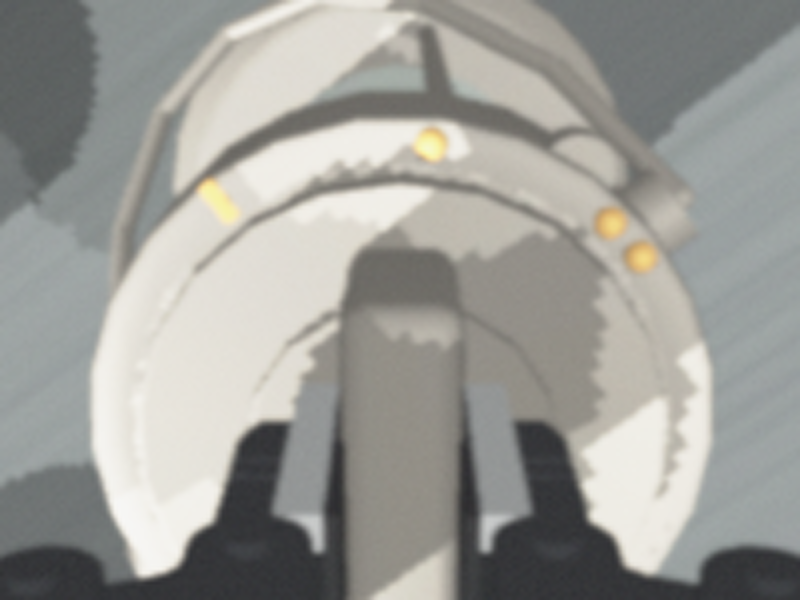

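The pip (430,145) is still a little right of the wing's centre line (403). Now a fine turn of about 4.5°.

>>> {"op": "apply_moves", "data": {"moves": [0.0, -0.0003, 0, 0.0003, 0, -0.002, 0.03, 0.0, 0, 0, 0.0003, 0, 0, 0.03, 0.0, 0, 0, 0.0002, 0, 0, 0.015, 0.0, 0, 0, 0.0002, 0, 0, 0, 0.0, 0, 0, 0.0002, 0, 0, 0, 0.0, 0, 0, 0.0002, 0, 0, 0.0, 0.0, 0, 0, 0.0002, 0, 0, 0, 0.0, 0, 0, 0.0002, 0, 0, 0]}}

```text
clock: 30.47
position: [0.5768, -0.265, 0.1594]
ee_rot: [0.001, 0.937, -0.35, 0.001]
contact_force: [-1.5, 1.1, 3.0]
width: 0.0125
```

Run:
```python
from h import *
plan(.5765,-.2643,.159,-42.3)
d=grab('wrist','w22'); marks(d)
cv2.imwrite('pics/c22.png',cv2.resize(cv2.imread('pics/w22.png')[130:280,156:356],(800,600),interpolation=cv2.INTER_CUBIC))
```

```text
t=30.47 pos [ 0.5768 -0.265   0.1594] yaw -40.92 F [-1.5  1.1  3. ] M [0.15  0.209 0.083] w 0.0125 q6 1.75
 tool shift mm [-0.7 -0.3  0.4] rot rad [ 0.0011 -0.0023  0.0241] deg 1.39
mark [304.3 181.8] 54 [ 0.5834 -0.3037] r 0.0395 az -78.4
mark [312.5 189.7] 54 [ 0.5772 -0.3043] r 0.0394 az -87.6
```

View pics/c22.png

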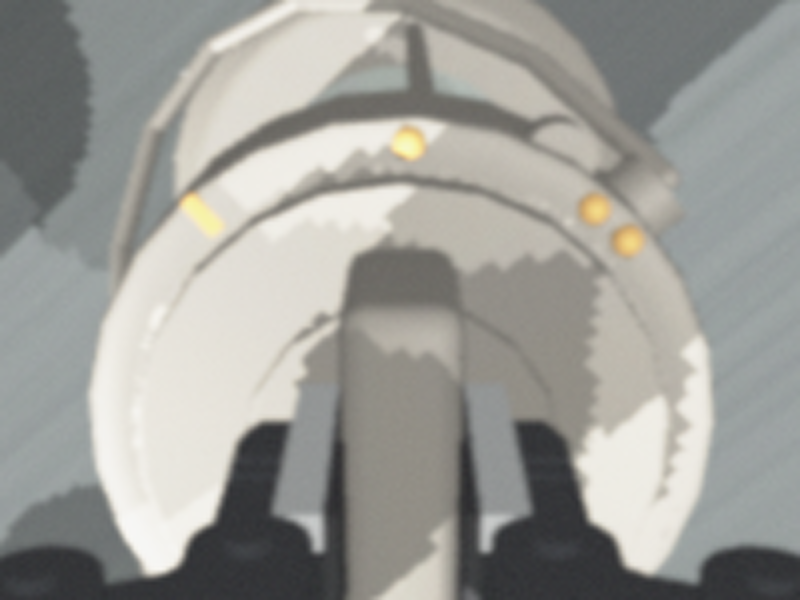

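The pip (408,145) is about 5 px, or 0.9°, from the wing line (403). A last small turn.

>>> {"op": "apply_moves", "data": {"moves": [0.0, -0.0003, 0, 0.0003, 0, -0.001, 0.012, 0.0, 0, 0, 0.0002, 0, 0, 0.006, 0.0, 0, 0, 0.0002, 0, 0, 0, 0.0, 0, 0, 0.0002, 0, 0, 0, 0.0, 0, 0, 0.0002, 0, 0, 0, 0.0, 0, 0, 0.0002, 0, 0, 0.0, 0.0, 0, 0, 0.0002, 0, 0, 0, 0.0, 0, 0, 0.0002, 0, 0, 0]}}

```text
clock: 31.18
position: [0.5768, -0.265, 0.1594]
ee_rot: [0.001, 0.934, -0.358, 0.001]
contact_force: [-1.6, 1.0, 5.0]
width: 0.0128
```

Run:
```python
from h import *
plan(.5765,-.2643,.159,-42.3)
d=grab('wrist','w23'); grab('side','s23'); grab('top','t23')
f=lambda im,u,v,w,h:cv2.resize(im[v-h//2:v+h//2,u-w//2:u+w//2],(400,300),interpolation=cv2.INTER_CUBIC)
a=cv2.resize(cv2.imread('pics/w23.png')[130:280,156:356],(400,300),interpolation=cv2.INTER_CUBIC)
cv2.imwrite('pics/c23.png',np.vstack([np.hstack([a,f(cv2.imread('pics/s23.png'),298,275,160,120)]),np.hstack([f(cv2.imread('pics/s23.png'),256,192,512,384),f(cv2.imread('pics/t23.png'),256,192,512,384)])]))
plan(.5765,-.2643,.159,-42.3)
```

```text
t=31.18 pos [ 0.5768 -0.265   0.1594] yaw -42.00 F [-1.6  1.   5. ] M [0.231 0.345 0.133] w 0.0128 q6 1.77
 tool shift mm [-0.7 -0.3  0.3] rot rad [ 0.0011 -0.0031  0.0053] deg 0.36
t=31.33 pos [ 0.5768 -0.265   0.1593] yaw -42.00 F [-2.1  1.2  4.3] M [0.213 0.355 0.171] w 0.0128 q6 1.77
 tool shift mm [-0.7 -0.3  0.3] rot rad [ 0.0011 -0.0031  0.0053] deg 0.36
```

View pics/c23.png

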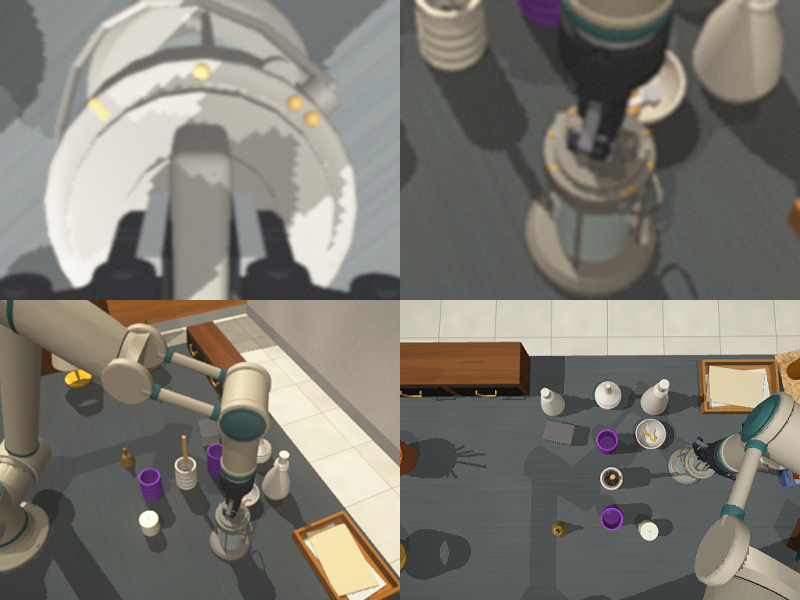

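In the hand camera the pip (202,72) now lies on the wing's centre line (201). Yaw holds steady at −42.0°, the cap is fully down with about 7 N of push, and the brush stands in its crock. Handing in.

Run:
```python
from h import *
plan(.5765,-.2643,.159,-42.3)
print(workorder.sign_off())
```

```text
t=31.33 pos [ 0.5768 -0.265   0.1593] yaw -42.00 F [-2.1  1.2  4.3] M [0.213 0.355 0.171] w 0.0128 q6 1.77
 tool shift mm [-0.7 -0.3  0.3] rot rad [ 0.0011 -0.0031  0.0053] deg 0.36
the job is handed in; nothing more can be done
None
```

The lantern is brushed and the lamp cap is held at the single pip. The job was handed in at 31.3 s with the arm still gripping the cap.

- **Brush:** I ran it twice inside the glass. Its foot went from about 22–26 mm above the table (floor at 18 mm) up to about 120 mm, in the collar. It now stands upright in the white crock.
- **Cap:** I lowered it into the slots until the flange sat on the collar, then turned it clockwise once, with no overshoot seen. The last reading put the wing about 41.6–41.9° from the slots, short of the detents at 55°, so it never clicked. In the hand camera the pip is within about a pixel of the wing's centre line.
- **Holding:** At the last check the arm was pressing down with about 7 N and the angle was steady.
- **Rest of the table:** The final pictures show everything else I could see where it stood.

- **Disagreement:** The three cameras differed by up to about 2 mm on the collar's centre. I went with the hand and top cameras, and the cap went in without side force.
- **Not confirmed:** I could not see a light glow in the pictures, so the test contact is judged by angle and pip only.

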